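# Tip the parts pail into the sorting tray

### The arm

A 6-joint arm with a two-finger parallel gripper is mounted at the origin on the work surface. World frame = base frame: x ahead of the robot, y to its left, z up, the work surface at z = 0. Lengths are in mm, angles in rad, forces in N, time in s.
With the tool pointing down it reaches from about 275 to 750 mm from the base axis. Payload 10.2 kg.
Tool frame: the origin (TCP) lies midway between the tips of the shut fingers; the grasp point (between the pads) lies 19 mm behind it; z points along the fingers, y is the line along which they close (so a half turn about z gives the same grasp; the last joint's range is limited). The gripper opens to 85 mm and grips with 20 to 120 N. Pads are 22 mm wide; open, the fingers measure 114 mm over their backs; the gripper's body (76 mm by 85 mm) begins 54 mm behind the grasp point. The pads swing forward as they close: fully open they stand 13 mm farther back than shut.
Start: joints at [0.962, 0.313, 1.498, -0, 1.331, -0.223], TCP at [197.571, 486.412, 231.294] pointing down, gripper open.
Joint ranges: [-2.94, 2.94], [-0.97, 2.17], [0.19, 2.56], [-1.23, 4.37], [0.02, 3.11], [-2.88, 2.88]. Speed limits (rad/s): [2.39, 2.39, 3.01, 3.14, 3.14, 3.14].

### API

Orientations are given as a unit quaternion [w, x, y, z].
In Python, from rig import ctrl gives the robot as it stands.
- The arm moves only by the tool send_rows, never from a script. Its argument "targets" is a list of rows, each an object with "offset": the shift along the world's x, y, z in cm, a list of three; "spin": the turn about the world's z in rad. A call has 1 to 8 rows; each row is the pose to reach, as a shift and turn from the pose commanded when the call began; what a row does not reach only later rows make up. A row lasts 1/12 s, in which the tool goes at most 41.7 mm and 7.16 degrees, less where a joint would pass 70% of its speed; a pose out of reach is approached as far as the arm can. A call with a gripper value outside its range is refused whole. "grip" is the opening, from 0 (shut) to 1 (fully open), set as the call begins (left out, the last holds). The fingers move at their own pace and stop on an object; "squeeze" is the grip in N (left out, the last holds). Time passes only in rows, so rows that repeat a pose let the fingers close. It gives the time, the measured TCP pose, the force, the opening and the grip force at its end, in the units of the state.
- ctrl.sense(): the state, without advancing time (a new reading comes with each control period).
- ctrl.capture(name): name is "scene" or "top" or "wrist"; returns (picture, depth): 420x560x3 uint8, red, green, blue; 420x560 float32, mm along the optical axis (not along the pixel's ray), 0 where there is no reading.
- ctrl.calibration(name): a dict with "fx", "fy", "cx", "cy" (pixels), "k1" (the pictures are not rectified: a ray, as slopes to the right and down, at radius r is drawn at 1 + k1 r^2 times it, then the intrinsics apply), "view" (4x4, takes a point from world to camera coordinates); the wrist camera has in their place "mount" (4x4, takes a point from camera to tool coordinates, whose origin is the TCP and whose axes are the flange's). Camera axes: x right, y down, z forward; pixel columns grow to the right and rows downward; lengths in mm; the calibration is good to about 2 mm. A picture is of the moment at which its call begins: read the wrist's pose just before it. calibration takes no time and is no camera call.
- ctrl.finish_job(): hands the job in; it is judged then, once.
Trained networks look in the newest picture that a camera, given by its name, has taken for a name from the list of things; names that differ only in an ending like _2 or _b are one class to them, and where a whole thing is asked for, a point or a joint stands for the part that bears it (a point fixed in the world has none). Each returns a list of dicts, best first, with "conf" (0 to 1); they miss things now and then, are a little off and sometimes report something else, mostly with a low value. They report only what shows in the picture. A call takes as long as a camera call. They do not tell look-alikes from the thing itself.
- ctrl.search_frame(camera, query): "box" ([left, top, right, bottom] in pixels, round what is visible of it).
- ctrl.place_of(camera, query): "uv" ([column, row] in pixels: a listed point, or the origin of a listed thing).
The state is a dict: "time_s": time; "joints": joint angles; "dq": joint speeds; "tau": joint torques, N m; "eef_pos": TCP position; "ee_rot": TCP orientation; "force": force on the tool from outside, world axes, zero at the start; "wrist_torque": the same for the moment, N m; "grip_width": opening from 0.0 (shut) to 1.0 (fully open); "grip_force": force on a finger pad.
Only numpy, scipy, OpenCV 4.12 (cv2) and the standard library are available. Lean on these libraries where they do the work, as an engineer would, in place of code of your own. Each camera call takes 0.05 s, during which the arm holds its last target. There are 200 camera calls.

### The job

Carry the yellow parts pail by its bail to the tipping stand and hang it by its two side pins in the slots of the uprights, red lug towards the short end of the tray, with all three couplers still in it, and let go. Then take the red lug at its bottom rim, swing the pail over until all three couplers have dropped into the tray, swing it back and leave it hanging upright in the stand, empty. Leave everything else on the desk where it stands.

Things in the scene. Friction and masses are not known exactly. Their poses are not given: they have to be found in the camera images.
- pail_center (a point): Loose yellow pail, open top, 90 mm high, 66 mm wide at the bottom, 90 mm at the rim, about 0.28 kg. This point is on its axis, 45 mm above its underside. Own z points up out of the mouth, own -x to the red lug, own y along the side pins. It starts upright in one of three places shared with capacitor and rectifier, turned up to 0.8 rad either way from lug towards the robot (-x).
- pail_pins (a point): Middle of the line of the pail's two steel side pins, on its axis, 60 mm above its underside. The pins, 8 mm in diameter, stick out along own +y and -y to 74 mm from the axis. The pail's weight lies below this line, so it hangs upright in the stand, though pin friction may hold it a little askew.
- pail_lug (a point): Centre of the red ball (18 mm diameter) of the lug on the pail's bottom rim: 64 mm from the axis on own -x, 11 mm above the underside. The rim overhangs it: pinch it with fingers closing along the pins' line (own y), tilted 25 to 45 degrees from vertical, the hand leaning away from the pail. The pail can turn about the ball between the fingers.
- bail (a joint): Angle of the bail about the line of the pins (rad): 0 straight up over the pail, positive when leaning to the pail's own +x (away from the lug), stops at +-1.1. Light friction hinge (0.008 N m): it stays where it is left, but drops forward as the pail is swung over, and a pail lifted by it hangs nearly level.
- bail_grip (a point): Middle of the bail's black grip, a round bar 12 mm in diameter and 52 mm long, parallel to the pail's y axis, 80 mm from the line of the pins (140 mm above the desk when the bail is upright). The bail's side wires stand 51 mm either side of the pail's axis.
- stand: Fixed tipping stand. Origin on the desk below the middle of the pivot line; z up, own x from the tray's short end (nearer the robot) to its long end, own y along the pivot line. Plywood tray: outside -57 to +127 mm in x, +-72 mm in y, walls 32 mm high, 6 mm thick. Two uprights at x = 0, 60 to 72 mm either side in y, 40 mm wide in x, tops 173 mm above the desk.
- yoke_seat (a point): Middle of the pins' line when the pail hangs in the stand, 145 mm above the desk; axes as the stand's, and the hung pail's axes agree with them. Each upright's slot is 12 mm wide, floor 141 mm up, with a funnel 44 mm wide at the top narrowing to 12 mm at 157 mm. Swing about own y, mouth going down to +x, lug back and up; by about 115 degrees the couplers slide out.
- coupler0_center (a point): Centre of a knurled aluminium shaft coupler, a cylinder 16 mm in diameter and 20 mm long, 15 g, loose on the pail's floor at the start; slippery.
- coupler1_center (a point): Centre of the second coupler, the same.
- coupler2_center (a point): Centre of the third coupler, the same.
- capacitor_center (a point): Bystander: loose dark blue capacitor can, 50 mm diameter, 95 mm high (its terminals reach 101 mm); this point is half-way up.
- rectifier_center (a point): Bystander: loose frosted glass rectifier tube in a dark wooden foot, 60 mm across at the foot and 38 mm at the glass, 112 mm high; this point is half-way up.
- binding_post_center (a point): Bystander: loose bronze binding post, 32 mm across, 40 mm high; this point is half-way up.
- bobbin_center (a point): Bystander: loose white and copper bobbin, 46 mm across, 32 mm high; this point is half-way up.
- driver_grip (a point): Bystander: loose screwdriver 150 mm long lying flat; this point is the middle of its handle.
- lamp_socket: Bystander: fixed brass and black bayonet lamp socket clamped on a wooden block 50 x 70 mm, 88 mm high; origin on the desk below it.
Things that resemble listed ones, but are neither listed nor needed, are in the scene too. Leave any green, pink or turquoise look-alike of the part that bears pail_center alone.

How it is judged (in metres and radians):
On the way, in this order (a step that is already met when the one before it is completed fails the run):
1. the pail hangs upright by its pins in the stand's slots, lug over the short end of the tray, all three couplers in it, let go (distance between pail_pins and yoke_seat below 0.012 m and angle between pail_center's own z axis and vertical below 0.35 rad and x of pail_lug in the frame of stand below -0.03 m and distance between each of coupler0_center, coupler1_center, coupler2_center and pail_center below 0.055 m and contact force between the fingers and pail below 0.1 N), for 0.2 s.
2. the pail, still resting in the slots, is swung well over (past 1.2 rad) and all three couplers are in the tray (distance between pail_pins and yoke_seat below 0.02 m and angle between pail_center's own z axis and vertical above 1.2 rad and x of coupler0_center in the frame of stand between -0.055 and 0.125 m and y of coupler0_center in the frame of stand between -0.066 and 0.066 m and z of each of coupler0_center, coupler1_center, coupler2_center in the frame of stand below 0.04 m and x of coupler1_center in the frame of stand between -0.055 and 0.125 m and y of coupler1_center in the frame of stand between -0.066 and 0.066 m and x of coupler2_center in the frame of stand between -0.055 and 0.125 m and y of coupler2_center in the frame of stand between -0.066 and 0.066 m), for 0.1 s.
At the end, for the whole second after the job is handed in: The pail hangs in the stand again: middle of its pins within 12 mm of the seat, its axis within 0.35 rad of vertical, lug over the short end of the tray; all three couplers lie in the tray (within its walls, below 40 mm); nothing is touched by the robot (distance between pail_pins and yoke_seat below 0.012 m and angle between pail_center's own z axis and vertical below 0.35 rad and x of pail_lug in the frame of stand below -0.03 m and x of coupler0_center in the frame of stand between -0.055 and 0.125 m and y of coupler0_center in the frame of stand between -0.066 and 0.066 m and z of each of coupler0_center, coupler1_center, coupler2_center in the frame of stand below 0.04 m and x of coupler1_center in the frame of stand between -0.055 and 0.125 m and y of coupler1_center in the frame of stand between -0.066 and 0.066 m and x of coupler2_center in the frame of stand between -0.055 and 0.125 m and y of coupler2_center in the frame of stand between -0.066 and 0.066 m).
It fails at once if the capacitor, rectifier tube, binding post, bobbin or screwdriver is shifted by more than 20 mm or knocked over (distance of any of capacitor_center, rectifier_center, binding_post_center, bobbin_center, driver_grip from where it was at the start of the episode above 0.02 m).
It also fails if it takes over 67 s, if anything falls off the work surface, if the arm or the gripper's body presses on something with over 40 N, if the wrist force passes 120 N, or if a joint passes its speed limit or range.

## Working session

There is one attempt and no reset: what is moved stays moved. The work goes in short steps, Python scripts to look and compute and a tool call to move; the robot and the scene stay as the last step left them, time stands still between calls to the robot, and variables do not carry over. Pictures are saved under pics/ and viewed, at most 10 in all, crops included, and the job is handed in when it is done.

Besides the shell and the picture viewer there is one more tool, called after "Emit:" by a JSON object that holds its "name" and its "arguments", one argument or row to a line. send_rows: Moves the arm, as the interface text tells. Its arguments: {"type":"object","properties":{"targets":{"type":"array"},"grip":{"type":"number"},"squeeze":{"type":"number"}},"required":["targets"]}

```bash
mkdir -p pics; cat > h.py <<'E'
import numpy as np, cv2
from rig import ctrl
from scipy.spatial.transform import Rotation as R
def view(cam,st=None):
    c=ctrl.calibration(cam)
    if 'view' in c: return c,np.linalg.inv(np.array(c['view']))
    st=st or ctrl.sense(); T=np.eye(4); q=st['ee_rot']
    T[:3,:3]=R.from_quat([q[1],q[2],q[3],q[0]]).as_matrix(); T[:3,3]=st['eef_pos']
    return c,T@np.array(c['mount'])
def ray(c,uv):
    K=np.array([[c['fx'],0,c['cx']],[0,c['fy'],c['cy']],[0,0,1.]])
    return cv2.undistortPoints(np.array(uv,float).reshape(-1,1,2),K,np.array([c['k1'],0,0,0.])).reshape(-1,2)
def atz(c,T,uv,z):
    n=ray(c,uv); d=np.c_[n,np.ones(len(n))]@T[:3,:3].T
    return T[:3,3]+d*((z-T[2,3])/d[:,2])[:,None]
def cloud(c,T,dep):
    h,w=dep.shape; u,v=np.meshgrid(np.arange(w),np.arange(h))
    n=ray(c,np.c_[u.ravel(),v.ravel()]); z=dep.ravel()
    return ((np.c_[n,np.ones(len(n))]*z[:,None])@T[:3,:3].T+T[:3,3]).reshape(h,w,3)
def project(c,T,p):
    V=np.linalg.inv(T); q=np.atleast_2d(p)@V[:3,:3].T+V[:3,3]
    K=np.array([[c['fx'],0,c['cx']],[0,c['fy'],c['cy']],[0,0,1.]])
    return cv2.projectPoints(q,np.zeros(3),np.zeros(3),K,np.array([c['k1'],0,0,0.]))[0].reshape(-1,2)
def save(n,p,crop=None,s=1):
    if crop: p=p[crop[1]:crop[3],crop[0]:crop[2]]
    cv2.imwrite('pics/'+n,cv2.resize(p[:,:,::-1],None,fx=s,fy=s,interpolation=cv2.INTER_CUBIC))
E
python3 - <<'E'
from h import *
a,_=ctrl.capture('top'); b,_=ctrl.capture('scene')
save('top0.png',a,None,1.4); save('scene0.png',b,None,1.4)
for q in ['pail_center','pail_lug','bail_grip','pail_pins','yoke_seat','capacitor_center','rectifier_center','stand']:
    for cam in ['top','scene']:
        print(q,cam,[(np.round(r['uv']),round(r['conf'],2)) for r in ctrl.place_of(cam,q)][:4])
E
```

```text
pail_center top [(array([437., 193.]), 0.88), (array([320., 244.]), 0.73), (array([431., 322.]), 0.62), (array([396., 268.]), 0.55)]
pail_center scene [(array([172., 173.]), 0.93), (array([248., 214.]), 0.8), (array([140., 251.]), 0.76), (array([340., 188.]), 0.73)]
pail_lug top [(array([451., 207.]), 0.67), (array([313., 265.]), 0.64), (array([435., 299.]), 0.63)]
pail_lug scene [(array([163., 195.]), 0.92), (array([417., 226.]), 0.65), (array([125., 250.]), 0.6)]
bail_grip top [(array([325., 244.]), 0.68), (array([206., 287.]), 0.51), (array([450., 324.]), 0.47), (array([450., 183.]), 0.46)]
bail_grip scene [(array([342., 166.]), 0.7), (array([247., 183.]), 0.66), (array([166., 151.]), 0.65), (array([136., 227.]), 0.54)]
pail_pins top [(array([439., 190.]), 0.97), (array([436., 324.]), 0.93), (array([326., 241.]), 0.9), (array([213., 286.]), 0.86)]
pail_pins scene [(array([252., 214.]), 0.89), (array([345., 184.]), 0.87), (array([142., 244.]), 0.81), (array([169., 175.]), 0.66)]
yoke_seat top [(array([226., 190.]), 0.58)]
yoke_seat scene [(array([237., 187.]), 0.65)]
capacitor_center top [(array([385., 198.]), 0.76)]
capacitor_center scene [(array([197., 237.]), 0.91)]
rectifier_center top [(array([395., 267.]), 0.79), (array([317., 241.]), 0.31)]
rectifier_center scene [(array([187., 199.]), 0.68)]
stand top [(array([234., 204.]), 0.81), (array([224., 190.]), 0.28)]
stand scene [(array([333., 249.]), 0.59)]
```

View pics/top0.png

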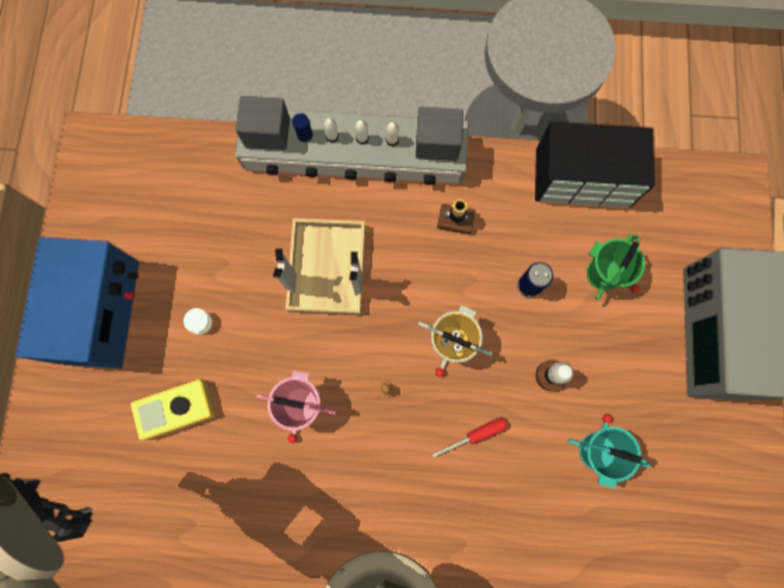

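View pics/scene0.png

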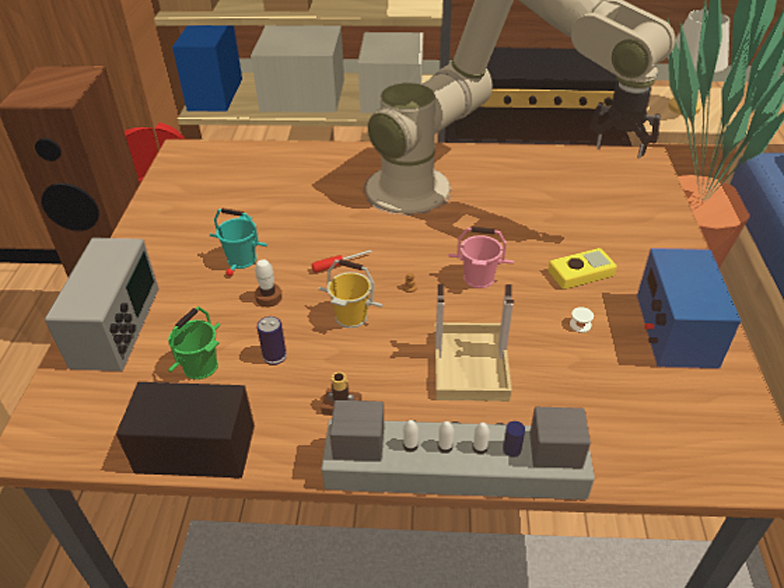

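The top picture shows four pails: yellow (326,241), green (439,190), pink (210,288) and turquoise (436,324). Only the yellow one, next to the capacitor and the rectifier, fits the description. The stand is at about (234,190) with the tray's long end pointing up (+x). I'll measure it and confirm with a crop.

```bash
cat > m.py <<'E'
from h import *
p,d=ctrl.capture('top'); c,T=view('top'); P=cloud(c,T,d)
save('crop1.png',p,(170,140,370,290),4)
hsv=cv2.cvtColor(p,cv2.COLOR_RGB2HSV)
def blob(m,box):
    k=np.zeros(m.shape,bool); k[box[1]:box[3],box[0]:box[2]]=1; k&=m&(d>0); return P[k]
H,S,V=hsv[...,0],hsv[...,1],hsv[...,2]
box=(290,210,360,275)
red=blob(((H<6)|(H>174))&(S>170)&(V>90),(300,255,330,275)); print('red',len(red),red.mean(0) if len(red) else 0, red[:,2].max() if len(red) else 0)
A=blob(np.ones_like(H,bool),box)
g=A[A[:,2]>115]; print('bail>115',len(g)); 
if len(g): print(g.mean(0), g.min(0), g.max(0)); u,s,vt=np.linalg.svd(g-g.mean(0),full_matrices=False); print(vt[0])
r=A[(A[:,2]>82)&(A[:,2]<97)]; 
(cx,cy),rad=cv2.minEnclosingCircle(r[:,:2].astype(np.float32)); print('rim',cx,cy,rad)
print('grip net z140',atz(c,T,[[325,244]],140),'pins z60',atz(c,T,[[326,241]],60),'lug z11',atz(c,T,[[313,265]],11))
# stand
B=blob(np.ones_like(H,bool),(180,140,275,235))
u=B[(B[:,2]>165)&(B[:,2]<180)]
for s in (0,1):
    w=u[(u[:,1]>u[:,1].mean())==bool(s)]; print('upr',len(w),w.mean(0),w.min(0),w.max(0))
t=B[(B[:,2]>26)&(B[:,2]<36)]; rect=cv2.minAreaRect(t[:,:2].astype(np.float32)); print('tray',rect,len(t)); print(cv2.boxPoints(rect))
print('yoke',atz(c,T,[[226,190]],145),'stand',atz(c,T,[[234,204]],0))
for q,u,z in [('cap',(385,198),47),('rect',(395,267),56)]: print(q,atz(c,T,[u],z))
E
python3 m.py
```

```text
red 29 [443.92614822 -80.70782732  17.16681698] 22.97395670356741
bail>115 154
[492.93500531 -98.46889881 141.00357348] [ 477.95466081 -147.92667473  115.53684564] [515.37672725 -53.76509706 148.5379066 ]
[-0.34187231 -0.9395113   0.02102001]
rim 511.0602722167969 -104.92564392089844 52.45267105102539
grip net z140 [[487.67757757 -97.92237526 140.        ]] pins z60 [[ 506.60888244 -107.43554409   60.        ]] lug z11 [[445.85680459 -79.92922885  11.        ]]
upr 58 [607.02615391  87.75801728 169.93550115] [580.6829867   81.42429928 165.29153903] [631.40763481  94.48457767 175.53279818]
upr 58 [602.53838395 219.03175931 169.89916414] [576.44742675 213.27222936 165.04819761] [628.45686319 225.77606866 176.4100596 ]
tray ((639.5587158203125, 155.14706420898438), (186.55996704101562, 144.8101043701172), 1.5588037967681885) 477
[[544.3436  224.98784]
 [548.28284  80.23132]
 [734.7738   85.30629]
 [730.8346  230.0628 ]]
yoke [[605.37050931 154.78459579 145.        ]] stand [[602.41453407 150.19277474   0.        ]]
cap [[ 636.45387706 -262.66425702   47.        ]]
rect [[ 451.25830081 -290.07721609   56.        ]]
```

View pics/crop1.png

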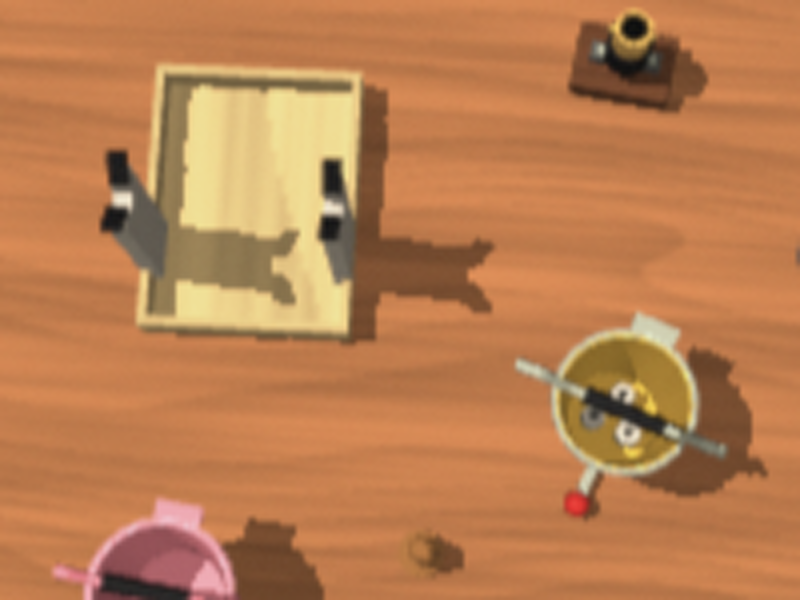

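The crop confirms it: the yellow pail has the red lug at (576,503), three couplers inside and the black grip at (625,408). The stand's uprights are at (120,190) and (332,200).

```bash
python3 - <<'E'
from h import *
s=ctrl.sense(); q=s['ee_rot']; M=R.from_quat([q[1],q[2],q[3],q[0]]).as_matrix(); print(s['time_s'],s['eef_pos'],M.round(3),s['joints'],np.arctan2(M[1,1],M[0,1]))
c,T=view('wrist'); print(np.array(ctrl.calibration('wrist')['mount']).round(2))
E
```

```text
0.95 [197.5666119  486.40438571 231.29544935] [[-0.927  0.376 -0.   ]
 [ 0.376  0.927 -0.   ]
 [ 0.    -0.    -1.   ]] [ 9.61592351e-01  3.12880013e-01  1.49772377e+00  1.07798981e-05
  1.33099972e+00 -2.23435106e-01] 1.1850248968236394
[[ 0.0000e+00 -9.5000e-01 -3.2000e-01  8.3340e+01]
 [ 1.0000e+00  0.0000e+00  0.0000e+00  1.3000e-01]
 [ 0.0000e+00 -3.2000e-01  9.5000e-01 -1.4259e+02]
 [ 0.0000e+00  0.0000e+00  0.0000e+00  1.0000e+00]]
```

Emit:
{"name": "send_rows", "arguments": {
  "targets": [
    {"offset": [2.3, -4, 0.3], "spin": -0.11},
    {"offset": [4.6, -8, 0.6], "spin": -0.22},
    {"offset": [6.9, -12, 0.9], "spin": -0.33},
    {"offset": [9.2, -16, 1.2], "spin": -0.44},
    {"offset": [11.5, -20, 1.5], "spin": -0.55},
    {"offset": [13.8, -24, 1.8], "spin": -0.66},
    {"offset": [15, -28, 2], "spin": -0.77},
    {"offset": [17, -32, 2], "spin": -0.88}
  ],
  "grip": 1
}}

```text
time_s: 1.62
eef_pos: [355.3, 191.9, 251.1]
ee_rot: [0.0, 0.594, 0.805, 0.0]
force: [0.4, 0.4, -0.1]
grip_width: 0.997
grip_force: 0.0
```

Emit:
{"name": "send_rows", "arguments": {
  "targets": [
    {"offset": [2, -4, 0], "spin": -0.11},
    {"offset": [4, -8, 0], "spin": -0.22},
    {"offset": [6, -12, 0], "spin": -0.33},
    {"offset": [7, -16, 0], "spin": -0.44},
    {"offset": [8, -20, 0], "spin": -0.55},
    {"offset": [9, -24, 0], "spin": -0.65},
    {"offset": [9.5, -26.4, 0], "spin": -0.654},
    {"offset": [9.5, -26.4, 0], "spin": -0.654}
  ]
}}

```text
time_s: 2.28
eef_pos: [450.7, -75.0, 250.4]
ee_rot: [0.0, 0.821, 0.571, -0.0]
force: [-0.6, 0.4, -0.4]
grip_width: 1.004
grip_force: 0.0
```

```bash
cat > w.py <<'E'
from h import *
import sys
s=ctrl.sense(); p,d=ctrl.capture('wrist'); c,T=view('wrist',s); P=cloud(c,T,d)
print(s['time_s'],np.round(s['eef_pos'],1))
save(sys.argv[1],p,None,1.4)
hsv=cv2.cvtColor(p,cv2.COLOR_RGB2HSV)
for q in ['bail_grip','pail_pins','pail_lug','pail_center']:
    print(q,[(np.round(r['uv']),round(r['conf'],2)) for r in ctrl.place_of('wrist',q)][:2])
np.savez('w.npz',p=p,d=d,P=P,T=T)
g=P[(d>0)&(P[...,2]>120)&(P[...,2]<155)&(np.hypot(P[...,0]-495,P[...,1]+100)<60)&(hsv[...,2]<70)]
print(len(g))
if len(g):
    u,sv,vt=np.linalg.svd(g-g.mean(0),full_matrices=False); print('dark',g.mean(0),g.min(0),g.max(0),vt[0], (vt[0]@(g-g.mean(0)).T).min(),(vt[0]@(g-g.mean(0)).T).max())
E
python3 w.py w1.png
```

```text
2.2833 [450.7 -75.  250.4]
bail_grip [(array([343., 215.]), 0.9)]
pail_pins [(array([540., 370.]), 0.87), (array([345., 189.]), 0.8)]
pail_lug [(array([279., 176.]), 0.88)]
pail_center [(array([534., 355.]), 0.83), (array([339., 188.]), 0.57)]
0
```

View pics/w1.png

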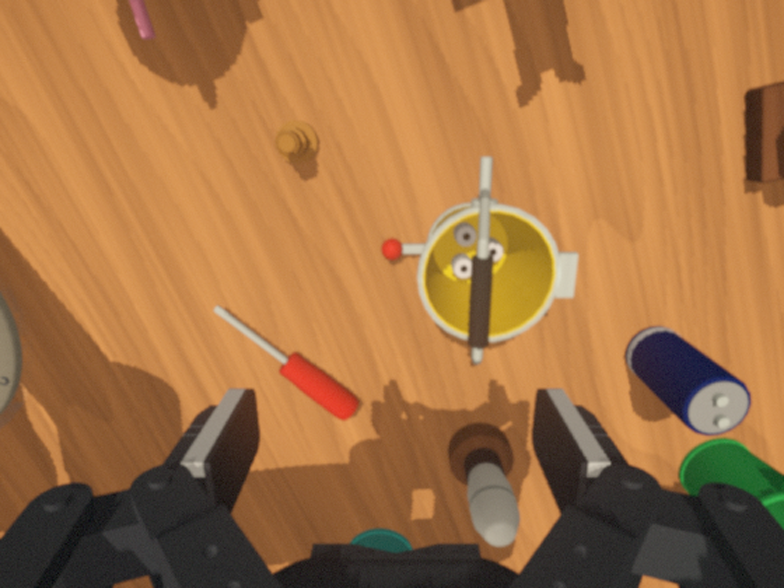

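The wrist view shows the grip at (481,300), the lug at (392,249) and the three couplers inside. All the surroundings are clear of the grip.

```bash
cat > w2.py <<'E'
from h import *
z=np.load('w.npz'); c=ctrl.calibration('wrist'); T=z['T']; P=z['P']
print(P[184:247:10,343].round(1))
for h in (136,138,140): print(h,atz(c,T,[[343.6,184.3],[342.9,215],[342.1,246.4]],h).round(1))
print('lug',P[178,280].round(1),atz(c,T,[[280,178]],11))
s=ctrl.sense(); print(np.round(s['eef_pos'],1))
E
python3 w2.py
```

```text
[[ 499.2  -73.5  142.3]
 [ 496.9  -80.4  143.8]
 [ 494.5  -87.6  144.9]
 [ 492.2  -95.7  143.8]
 [ 489.7 -103.2  144.7]
 [ 487.3 -111.7  143.6]
 [ 484.8 -120.2  143. ]]
136 [[ 500.1  -75.8  136. ]
 [ 492.3  -99.6  136. ]
 [ 483.7 -125.5  136. ]]
138 [[ 500.   -75.2  138. ]
 [ 492.2  -98.8  138. ]
 [ 483.6 -124.5  138. ]]
140 [[ 499.8  -74.5  140. ]
 [ 492.1  -98.   140. ]
 [ 483.6 -123.5  140. ]]
lug [445.5 -80.3  19.4] [[444.71112253 -82.16062575  11.        ]]
[449.8 -69.2 250.8]
```

Emit:
{"name": "send_rows", "arguments": {
  "targets": [
    {"offset": [1.5, -0.1, -2], "spin": 0.02},
    {"offset": [2.9, -0.1, -5], "spin": 0.02},
    {"offset": [2.9, -0.1, -6], "spin": 0.02},
    {"offset": [2.9, -0.1, -6], "spin": 0.02},
    {"offset": [2.9, -0.1, -6], "spin": 0.02}
  ]
}}

```text
time_s: 2.95
eef_pos: [478.6, -70.6, 191.3]
ee_rot: [-0.0, 0.813, 0.582, -0.0]
force: [0.5, 0.0, 0.8]
grip_width: 1.0
grip_force: 0.0
```

Emit:
{"name": "send_rows", "arguments": {
  "targets": [
    {"offset": [0.7, -1.5, 0], "spin": 0.01},
    {"offset": [1.3, -2.8, 0], "spin": 0.01},
    {"offset": [1.3, -2.8, -2], "spin": 0.01},
    {"offset": [1.3, -2.8, -4.5], "spin": 0.01},
    {"offset": [1.3, -2.8, -6.9], "spin": 0.01},
    {"offset": [1.3, -2.8, -6.9], "spin": 0.01}
  ]
}}

```text
time_s: 3.45
eef_pos: [490.4, -99.1, 119.2]
ee_rot: [-0.002, 0.811, 0.586, -0.001]
force: [-0.6, 0.3, -1.0]
grip_width: 1.0
grip_force: 0.0
```

Emit:
{"name": "send_rows", "arguments": {
  "targets": [
    {"offset": [0, 0, 0], "spin": 0},
    {"offset": [0, 0, 0], "spin": 0},
    {"offset": [0, 0, 0], "spin": 0},
    {"offset": [0, 0, 0], "spin": 0},
    {"offset": [0, 0, 0], "spin": 0},
    {"offset": [0, 0, 0], "spin": 0},
    {"offset": [0, 0, 0], "spin": 0},
    {"offset": [0, 0, 0], "spin": 0}
  ],
  "grip": 0,
  "squeeze": 50
}}

```text
time_s: 4.12
eef_pos: [492.2, -99.4, 122.3]
ee_rot: [0.0, 0.81, 0.586, 0.0]
force: [-0.9, 0.6, 7.1]
grip_width: 0.117
grip_force: 48.8
```

Emit:
{"name": "send_rows", "arguments": {
  "targets": [
    {"offset": [0, 0, 0.5], "spin": 0},
    {"offset": [0, 0, 1.2], "spin": 0},
    {"offset": [0, 0, 2.2], "spin": 0},
    {"offset": [0, 0, 3.5], "spin": 0},
    {"offset": [0, 0, 5], "spin": 0},
    {"offset": [0, 0, 6.5], "spin": 0},
    {"offset": [0, 0, 8], "spin": 0},
    {"offset": [0, 0, 9.5], "spin": 0}
  ]
}}

```text
time_s: 4.78
eef_pos: [491.8, -99.1, 218.0]
ee_rot: [0.0, 0.81, 0.586, 0.0]
force: [-0.2, -1.1, -4.2]
grip_width: 0.12
grip_force: 48.7
```

Emit:
{"name": "send_rows", "arguments": {
  "targets": [
    {"offset": [0, 0, 1.5], "spin": 0},
    {"offset": [0, 0, 3], "spin": 0},
    {"offset": [0, 0, 4], "spin": 0},
    {"offset": [0, 0, 4.5], "spin": 0},
    {"offset": [0, 0, 4.5], "spin": 0},
    {"offset": [0, 0, 4.5], "spin": 0}
  ]
}}

```text
time_s: 5.28
eef_pos: [491.7, -99.2, 261.2]
ee_rot: [-0.0, 0.81, 0.586, -0.0]
force: [0.1, 0.3, -4.4]
grip_width: 0.119
grip_force: 48.8
```

```bash
python3 w.py w2.png; python3 - <<'E'
from h import *
z=np.load('w.npz');P=z['P']; hsv=cv2.cvtColor(z['p'],cv2.COLOR_RGB2HSV)
m=((hsv[...,0]<6)|(hsv[...,0]>174))&(hsv[...,1]>170)&(hsv[...,2]>90)&(P[...,2]>80)
print('red',m.sum(),P[m].mean(0) if m.any() else 0)
E
```

```text
5.2833 [491.7 -99.2 261.2]
bail_grip [(array([318., 206.]), 0.65)]
pail_pins [(array([490., 361.]), 0.91), (array([305., 230.]), 0.77)]
pail_lug [(array([217., 206.]), 0.77), (array([277., 390.]), 0.57)]
pail_center [(array([486., 352.]), 0.96), (array([300., 222.]), 0.88)]
0
red 328 [446.68126651 -79.34034826 163.10362382]
```

View pics/w2.png

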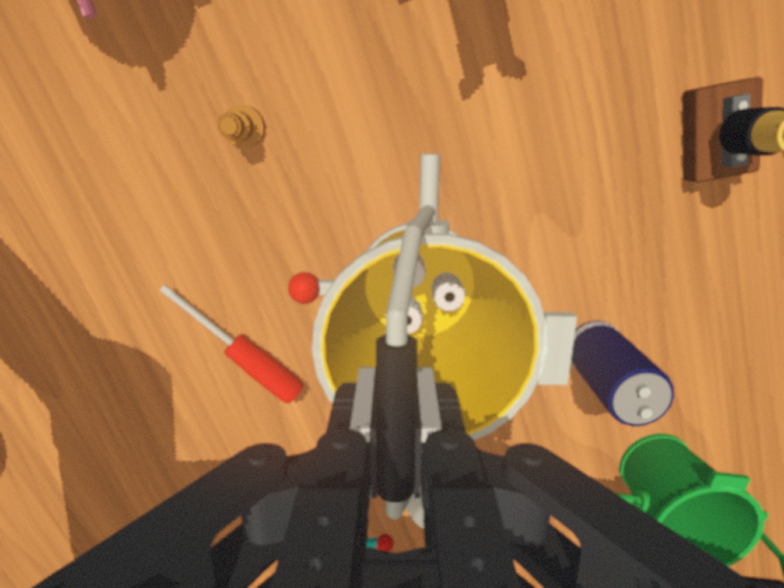

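The pail hangs nearly level from the grip at (395,400), the lug is at (303,288) and the couplers are inside. I'll raise it further, carry it over and turn it.

Emit:
{"name": "send_rows", "arguments": {
  "targets": [
    {"offset": [0, 0, 1], "spin": 0},
    {"offset": [0.1, 0.3, 2.2], "spin": 0.01},
    {"offset": [0.3, 0.9, 3.5], "spin": 0.02},
    {"offset": [0.7, 1.9, 4.7], "spin": 0.03},
    {"offset": [1.3, 3.3, 5.5], "spin": 0.05},
    {"offset": [2.0, 5.0, 6], "spin": 0.07},
    {"offset": [2.8, 7.0, 6], "spin": 0.1},
    {"offset": [3.7, 9.2, 6], "spin": 0.13}
  ]
}}

```text
time_s: 6.2
eef_pos: [529.3, -6.7, 322.8]
ee_rot: [0.001, 0.77, 0.637, 0.0]
force: [0.8, -0.1, -3.4]
grip_width: 0.12
grip_force: 48.9
```

Emit:
{"name": "send_rows", "arguments": {
  "targets": [
    {"offset": [0.9, 2.4, 0], "spin": 0.03},
    {"offset": [1.8, 4.8, 0], "spin": 0.07},
    {"offset": [2.7, 7.2, 0], "spin": 0.11},
    {"offset": [3.5, 9.4, 0], "spin": 0.14},
    {"offset": [4.2, 11.4, 0], "spin": 0.17},
    {"offset": [4.8, 13.2, 0], "spin": 0.19},
    {"offset": [5.3, 14.6, 0], "spin": 0.205},
    {"offset": [5.6, 15.5, 0], "spin": 0.214}
  ]
}}

```text
time_s: 6.87
eef_pos: [585.2, 149.2, 322.0]
ee_rot: [-0.0, 0.698, 0.717, 0.0]
force: [0.3, -0.0, -3.8]
grip_width: 0.121
grip_force: 48.8
```

Emit:
{"name": "send_rows", "arguments": {
  "targets": [
    {"offset": [0.2, 0.4, 0], "spin": 0.003},
    {"offset": [0.3, 0.6, 0], "spin": 0.004},
    {"offset": [0.3, 0.6, 0], "spin": 0.004},
    {"offset": [0.3, 0.6, 0], "spin": 0.004},
    {"offset": [0.3, 0.6, 0], "spin": 0.004}
  ]
}}

```text
time_s: 7.28
eef_pos: [587.9, 153.1, 321.8]
ee_rot: [0.0, 0.697, 0.717, -0.0]
force: [-0.9, -0.3, -2.9]
grip_width: 0.12
grip_force: 48.8
```

```bash
python3 w.py w3.png; python3 - <<'E'
from h import *
p,d=ctrl.capture('top'); c,T=view('top')
save('top3.png',p,(170,110,310,250),4)
p,d=ctrl.capture('scene'); save('sc3.png',p,(260,110,400,310),3)
a=cv2.imread('pics/w3.png'); 
b=cv2.imread('pics/sc3.png'); b=cv2.resize(b,(int(b.shape[1]*588/b.shape[0]),588))
cv2.imwrite('pics/both3.png',cv2.resize(np.hstack([a[:588],b]),None,fx=.66,fy=.66))
E
```

```text
7.2833 [587.9 153.1 321.8]
bail_grip [(array([ 47., 149.]), 0.96), (array([283., 301.]), 0.81)]
pail_pins [(array([304., 233.]), 0.81), (array([ 90., 138.]), 0.77)]
pail_lug [(array([ 61., 124.]), 0.89), (array([216., 204.]), 0.88)]
pail_center [(array([303., 222.]), 0.95), (array([101., 141.]), 0.77)]
0
```

View pics/both3.png

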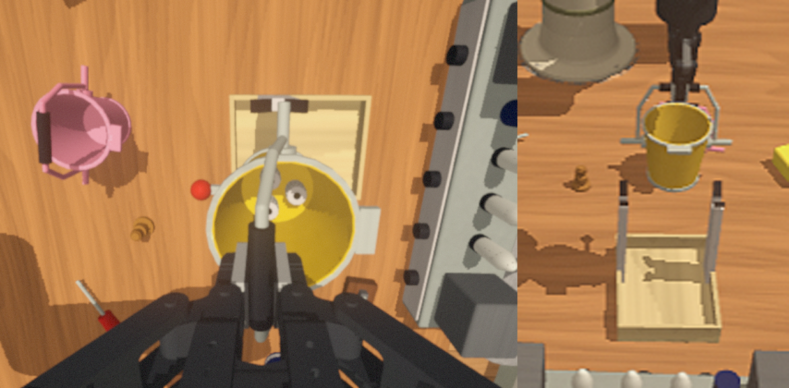

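The pail is above the stand. The left pin tip (284,105) lies just over the left upright's slot (252–308,104), and the couplers are inside. I'll measure the offset.

```bash
python3 - <<'E'
from h import *
z=np.load('w.npz');P=z['P'].copy();d=z['d'];P[d==0]=np.nan
for r in range(104,150,6): print(r,P[r,300:320:4].round(0).tolist())
m=(P[...,2]>160)&(P[...,2]<180)&(P[...,1]>200)&(P[...,1]<240)&(abs(P[...,0]-605)<40)
q=P[m]; print('upr',len(q),q.min(0),q.max(0),np.median(q,0))
h=np.histogram(q[:,0],bins=np.arange(570,645,4)); print(h)
m=(P[...,2]>235)&(P[...,2]<275)&(P[...,1]>196)&(P[...,1]<240); q=P[m]; print('pin',len(q),q.min(0),q.max(0),np.median(q,0))
t=P[m&(P[...,1]>212)];print(len(t),t.mean(0) if len(t) else 0)
hsv=cv2.cvtColor(z['p'],cv2.COLOR_RGB2HSV)
m=((hsv[...,0]<6)|(hsv[...,0]>174))&(hsv[...,1]>170)&(hsv[...,2]>90)&(P[...,2]>130)
print('red',m.sum(),P[m].mean(0))
# rim ring fit
E
```

```text
104 [[604.0, 226.0, 74.0], [609.0, 226.0, 75.0], [613.0, 226.0, 75.0], [617.0, 226.0, 74.0], [626.0, 225.0, 31.0]]
110 [[601.0, 222.0, 141.0], [598.0, 227.0, 259.0], [600.0, 227.0, 257.0], [603.0, 227.0, 257.0], [614.0, 224.0, 163.0]]
116 [[602.0, 217.0, 140.0], [598.0, 224.0, 263.0], [600.0, 224.0, 264.0], [602.0, 224.0, 262.0], [614.0, 219.0, 162.0]]
122 [[609.0, 201.0, 7.0], [598.0, 221.0, 263.0], [600.0, 221.0, 264.0], [602.0, 221.0, 262.0], [630.0, 202.0, 6.0]]
128 [[596.0, 217.0, 259.0], [598.0, 218.0, 263.0], [600.0, 218.0, 263.0], [603.0, 218.0, 262.0], [630.0, 194.0, 7.0]]
134 [[596.0, 214.0, 259.0], [598.0, 214.0, 263.0], [601.0, 214.0, 262.0], [603.0, 214.0, 262.0], [631.0, 187.0, 5.0]]
140 [[596.0, 210.0, 260.0], [598.0, 211.0, 264.0], [601.0, 211.0, 262.0], [603.0, 211.0, 261.0], [631.0, 179.0, 7.0]]
146 [[596.0, 207.0, 260.0], [599.0, 207.0, 263.0], [nan, nan, nan], [603.0, 207.0, 262.0], [632.0, 171.0, 4.0]]
upr 610 [576.05379719 213.01740666 160.0078818 ] [627.95155354 226.00508202 174.16715335] [592.78933533 219.70843936 168.46728489]
(array([ 0, 45, 68, 74, 73, 51,  0,  0,  0,  0, 30, 81, 83, 72, 33,  0,  0,
        0]), array([570, 574, 578, 582, 586, 590, 594, 598, 602, 606, 610, 614, 618,
       622, 626, 630, 634, 638, 642]))
pin 732 [591.36397405 196.10192654 252.98008662] [608.85743719 227.44307484 274.91744706] [600.5300694  212.97698615 262.81041676]
389 [599.65142592 219.96295855 262.36074192]
red 314 [537.915178   154.58614826 216.89539691]
```

Emit:
{"name": "send_rows", "arguments": {
  "targets": [
    {"offset": [0.2, 0, -1], "spin": 0},
    {"offset": [0.2, 0, -2.5], "spin": 0},
    {"offset": [0.2, 0, -4], "spin": 0},
    {"offset": [0.2, 0, -5.5], "spin": 0},
    {"offset": [0.2, 0, -6.7], "spin": 0},
    {"offset": [0.2, 0, -7.6], "spin": 0},
    {"offset": [0.2, 0, -8.2], "spin": 0},
    {"offset": [0.2, 0, -8.6], "spin": 0}
  ]
}}

```text
time_s: 8.3
eef_pos: [589.9, 153.7, 234.8]
ee_rot: [-0.0, 0.697, 0.717, -0.0]
force: [0.0, 0.7, -3.7]
grip_width: 0.12
grip_force: 48.8
```

Emit:
{"name": "send_rows", "arguments": {
  "targets": [
    {"offset": [0, 0, -0.4], "spin": 0},
    {"offset": [0, 0, -0.8], "spin": 0},
    {"offset": [0, 0, -1.2], "spin": 0},
    {"offset": [0, 0, -1.6], "spin": 0},
    {"offset": [0, 0, -2.0], "spin": 0},
    {"offset": [0, 0, -2.4], "spin": 0},
    {"offset": [0, 0, -2.6], "spin": 0},
    {"offset": [0, 0, -2.6], "spin": 0}
  ]
}}

```text
time_s: 8.97
eef_pos: [589.8, 153.7, 209.1]
ee_rot: [-0.0, 0.697, 0.717, -0.0]
force: [0.7, -0.1, -3.9]
grip_width: 0.114
grip_force: 48.8
```

```bash
python3 w.py w4.png; python3 - <<'E'
from h import *
z=np.load('w.npz');P=z['P'].copy();d=z['d'];P[d==0]=np.nan
hsv=cv2.cvtColor(z['p'],cv2.COLOR_RGB2HSV)
m=((hsv[...,0]<6)|(hsv[...,0]>174))&(hsv[...,1]>170)&(hsv[...,2]>90)&(P[...,2]>70)
print('red',m.sum(),P[m].mean(0))
p,d=ctrl.capture('scene'); b=p[170:310,280:400]; b=cv2.resize(b[:,:,::-1],None,fx=4.2,fy=4.2)
a=cv2.imread('pics/w4.png'); cv2.imwrite('pics/both4.png',cv2.resize(np.hstack([a[:588],b[:588]]),None,fx=.61,fy=.61))
E
```

```text
8.9667 [589.8 153.7 209.1]
bail_grip [(array([281., 302.]), 0.71)]
pail_pins [(array([ 20., 155.]), 0.98), (array([301., 230.]), 0.92)]
pail_lug [(array([217., 202.]), 0.75)]
pail_center [(array([300., 221.]), 0.85), (array([ 35., 154.]), 0.81)]
0
red 314 [539.28655951 155.19147087 104.50091217]
```

View pics/both4.png

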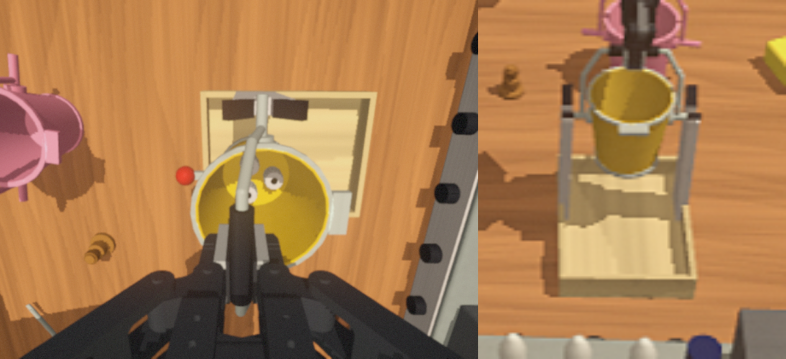

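The left pin sits in its slot (262,105) and the pail still hangs from the hand (−3.9 N). I'll go down a few mm until it is unloaded.

Emit:
{"name": "send_rows", "arguments": {
  "targets": [
    {"offset": [0, 0, -0.1], "spin": 0},
    {"offset": [0, 0, -0.2], "spin": 0},
    {"offset": [0, 0, -0.3], "spin": 0},
    {"offset": [0, 0, -0.3], "spin": 0},
    {"offset": [0, 0, -0.3], "spin": 0}
  ],
  "squeeze": 20
}}

```text
time_s: 9.68
eef_pos: [590.1, 153.8, 207.4]
ee_rot: [0.0, 0.697, 0.717, 0.0]
force: [-1.6, -0.1, 3.2]
grip_width: 0.12
grip_force: 49.4
```

Emit:
{"name": "send_rows", "arguments": {
  "targets": [
    {"offset": [0.4, 0, 0.07], "spin": 0},
    {"offset": [0.8, 0, 0.13], "spin": 0},
    {"offset": [1.6, 0, 0.18], "spin": 0},
    {"offset": [2.4, 0, 0.15], "spin": 0},
    {"offset": [3.2, 0, 0.03], "spin": 0},
    {"offset": [4.0, 0, -0.17], "spin": 0},
    {"offset": [4.0, 0, -0.17], "spin": 0},
    {"offset": [4.0, 0, -0.17], "spin": 0}
  ]
}}

```text
time_s: 10.35
eef_pos: [630.5, 154.0, 205.0]
ee_rot: [0.0, 0.697, 0.717, 0.001]
force: [0.8, 1.8, 1.7]
grip_width: 0.115
grip_force: 49.0
```

Released gently, then up clear.

Emit:
{"name": "send_rows", "arguments": {
  "targets": [
    {"offset": [0, 0, 0], "spin": 0},
    {"offset": [0, 0, 0], "spin": 0},
    {"offset": [0, 0, 0], "spin": 0},
    {"offset": [0, 0, 0], "spin": 0},
    {"offset": [0, 0, 0], "spin": 0},
    {"offset": [0, 0, 0], "spin": 0}
  ],
  "grip": 1
}}

```text
time_s: 10.85
eef_pos: [629.9, 153.7, 205.0]
ee_rot: [0.0, 0.697, 0.717, -0.0]
force: [-0.5, -0.4, -0.6]
grip_width: 0.949
grip_force: 0.0
```

Emit:
{"name": "send_rows", "arguments": {
  "targets": [
    {"offset": [0, 0, 0.6], "spin": 0},
    {"offset": [0, 0, 2], "spin": 0},
    {"offset": [0, 0, 4], "spin": 0},
    {"offset": [0, 0, 6], "spin": 0},
    {"offset": [-1.5, 0, 8], "spin": 0},
    {"offset": [-3, 0, 10], "spin": 0},
    {"offset": [-4.5, 0, 10], "spin": 0},
    {"offset": [-5, 0, 10], "spin": 0}
  ]
}}

```text
time_s: 11.52
eef_pos: [579.0, 153.9, 307.1]
ee_rot: [0.001, 0.697, 0.717, 0.001]
force: [-0.1, 0.6, -0.2]
grip_width: 1.001
grip_force: 0.0
```

```bash
cat > t.py <<'E'
from h import *
import sys
for cam in ('top','wrist'):
    s=ctrl.sense(); p,d=ctrl.capture(cam); c,T=view(cam,s); P=cloud(c,T,d); P[d==0]=np.nan
    hsv=cv2.cvtColor(p,cv2.COLOR_RGB2HSV); H,S,V=hsv[...,0],hsv[...,1],hsv[...,2]
    near=(np.hypot(P[...,0]-600,P[...,1]-154)<110)&(P[...,2]>60)
    m=((H<6)|(H>174))&(S>170)&(V>80)&near
    print(cam,np.round(s['eef_pos'],1),'red',m.sum(),P[m].mean(0).round(1) if m.any() else 0)
    for q in ('pail_lug','pail_pins','bail_grip'):
        for r in ctrl.place_of(cam,q)[:3]:
            print('  ',q,round(r['conf'],2),np.round(r['uv']),atz(c,T,[r['uv']],{'pail_lug':96,'pail_pins':145,'bail_grip':220}[q]).round(0))
    save(cam+sys.argv[1],p,None,1.4); np.savez(cam+'.npz',p=p,P=P,T=T)
E
python3 t.py 5.png
```

```text
top [579.  153.9 307.1] red 0 0
   pail_lug 0.93 [227. 216.] [[548. 154.  96.]]
   pail_lug 0.86 [452. 208.] [[ 608. -424.   96.]]
   pail_lug 0.66 [432. 300.] [[ 372. -372.   96.]]
   pail_pins 0.88 [224. 193.] [[598. 159. 145.]]
   pail_pins 0.76 [214. 286.] [[368. 161. 145.]]
   pail_pins 0.74 [432. 325.] [[ 313. -355.  145.]]
   bail_grip 0.68 [449. 181.] [[ 642. -370.  220.]]
   bail_grip 0.59 [221. 174.] [[624. 160. 220.]]
   bail_grip 0.47 [447. 324.] [[ 320. -362.  220.]]
wrist [580.3 153.6 304.4] red 148 [540.8 154.3 103.9]
   pail_lug 0.96 [245. 177.] [[540. 153.  96.]]
   pail_lug 0.57 [ 60. 128.] [[355. 198.  96.]]
   pail_pins 0.69 [311. 191.] [[605. 153. 145.]]
   pail_pins 0.61 [ 91. 136.] [[412. 197. 145.]]
   bail_grip 0.89 [350. 221.] [[627. 153. 220.]]
   bail_grip 0.73 [ 45. 148.] [[422. 198. 220.]]
```

View pics/wrist5.png

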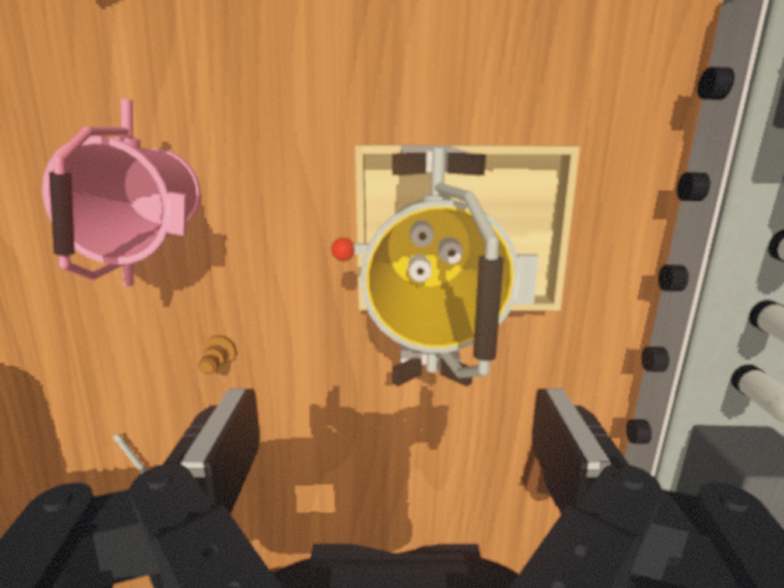

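The pail hangs in the stand with its rim at (440,275), the lug at (343,249) over the short end and all three couplers inside. The bail leans forward. The hand can't tilt here, so I'll come at the lug vertically and let the hand's body nudge the rim until the pail tilts about 17°, which gives the required relative lean.

Emit:
{"name": "send_rows", "arguments": {
  "targets": [
    {"offset": [-1, 0, 0], "spin": 0.12},
    {"offset": [-2.5, 0, 0], "spin": 0.24},
    {"offset": [-4, 0, 0], "spin": 0.36},
    {"offset": [-5.5, 0, 0], "spin": 0.48},
    {"offset": [-7, 0, 0], "spin": 0.6},
    {"offset": [-8.5, 0, 0], "spin": 0.72},
    {"offset": [-9, 0, 0], "spin": 0.84},
    {"offset": [-9, 0, 0], "spin": 0.96}
  ]
}}

```text
time_s: 12.58
eef_pos: [489.3, 153.9, 305.2]
ee_rot: [0.0, 0.284, 0.959, 0.0]
force: [0.3, 0.7, 0.1]
grip_width: 0.998
grip_force: 0.0
```

Emit:
{"name": "send_rows", "arguments": {
  "targets": [
    {"offset": [0, 0, 0], "spin": 0.12},
    {"offset": [0, 0, 0], "spin": 0.24},
    {"offset": [0, 0, 0], "spin": 0.36},
    {"offset": [0, 0, 0], "spin": 0.48},
    {"offset": [0, 0, -1], "spin": 0.6},
    {"offset": [0, 0, -3], "spin": 0.61},
    {"offset": [0, 0, -6], "spin": 0.61},
    {"offset": [0, 0, -6], "spin": 0.61}
  ]
}}

```text
time_s: 13.25
eef_pos: [488.2, 153.5, 240.2]
ee_rot: [-0.004, -0.014, 1.0, -0.0]
force: [-1.1, 0.5, -1.2]
grip_width: 1.004
grip_force: 0.0
```

```bash
python3 t.py 6.png | grep -v ' 0.[0-6]'
```

```text
pail_lug 0.85 [452. 206.] [[ 614. -425.   96.]]
   pail_pins 0.92 [434. 325.] [[ 314. -362.  145.]]
   pail_pins 0.87 [226. 189.] [[607. 156. 145.]]
   bail_grip 0.77 [219. 174.] [[623. 162. 220.]]
   bail_grip 0.72 [448. 324.] [[ 320. -365.  220.]]
wrist [490.7 153.8 246.6] red 204 [537.8 152.7 103.5]
   pail_pins 0.83 [319.  41.] [[375. 175. 145.]]
   pail_pins 0.82 [277. 334.] [[603. 153. 145.]]
   bail_grip 0.86 [327.  26.] [[379. 171. 220.]]
```

Emit:
{"name": "send_rows", "arguments": {
  "targets": [
    {"offset": [0, -0.1, -3], "spin": 0},
    {"offset": [0, -0.1, -6], "spin": 0},
    {"offset": [0, -0.1, -9], "spin": 0},
    {"offset": [0, -0.1, -12], "spin": 0},
    {"offset": [0, -0.1, -14.5], "spin": 0},
    {"offset": [0, -0.1, -15.3], "spin": 0},
    {"offset": [0.8, -0.1, -15.3], "spin": 0},
    {"offset": [1.6, -0.1, -15.3], "spin": 0}
  ]
}}

```text
time_s: 14.32
eef_pos: [507.3, 152.8, 93.4]
ee_rot: [0.001, -0.014, 1.0, 0.0]
force: [1.5, -0.4, 0.2]
grip_width: 1.002
grip_force: 0.0
```

Emit:
{"name": "send_rows", "arguments": {
  "targets": [
    {"offset": [0.4, 0, 0], "spin": 0},
    {"offset": [0.8, 0, 0], "spin": 0},
    {"offset": [1.2, 0, 0], "spin": 0},
    {"offset": [1.4, 0, 0], "spin": 0},
    {"offset": [1.4, 0, 0], "spin": 0}
  ]
}}

```text
time_s: 14.73
eef_pos: [520.4, 152.7, 92.3]
ee_rot: [0.0, -0.014, 1.0, 0.0]
force: [-0.9, 1.1, -0.4]
grip_width: 1.004
grip_force: 0.0
```

```bash
python3 t.py 7.png | grep -v ' 0.[0-6]'; python3 - <<'E'
import cv2,numpy as np
from h import *
p,d=ctrl.capture('scene'); b=cv2.resize(p[140:310,270:410][:,:,::-1],(484,588))
a=cv2.imread('pics/wrist7.png'); cv2.imwrite('pics/both7.png',cv2.resize(np.hstack([a,b]),None,fx=.62,fy=.62))
E
```

```text
pail_lug 0.85 [451. 208.] [[ 610. -423.   96.]]
   pail_pins 0.89 [440. 190.] [[ 641. -377.  145.]]
   pail_pins 0.88 [224. 192.] [[599. 159. 145.]]
   bail_grip 0.74 [448. 327.] [[ 315. -365.  220.]]
wrist [519.8 152.8  92. ] red 839 [537.2 152.5 103.1]
   pail_lug 0.71 [277. 323.] [[541. 151.  96.]]
```

View pics/both7.png

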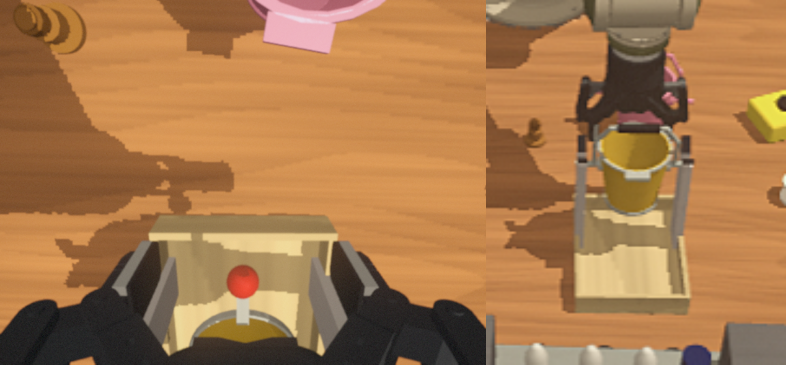

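The lug (242,280) is centred between the open fingers and the rim isn't pushed yet. I'll ease forward.

Emit:
{"name": "send_rows", "arguments": {
  "targets": [
    {"offset": [0.3, 0, 0.1], "spin": 0},
    {"offset": [0.6, 0, 0.4], "spin": 0},
    {"offset": [0.9, 0, 0.7], "spin": 0},
    {"offset": [0.9, 0, 0.7], "spin": 0},
    {"offset": [0.9, 0, 0.7], "spin": 0}
  ]
}}

```text
time_s: 15.6
eef_pos: [529.2, 152.7, 99.2]
ee_rot: [0.0, -0.014, 1.0, 0.0]
force: [-0.2, -0.1, 0.5]
grip_width: 1.001
grip_force: 0.0
```

```bash
python3 t.py 8.png | grep -A1 wrist
```

```text
wrist [528.8 152.7  98.9] red 603 [538.2 152.1 103.7]
   pail_lug 0.79 [278. 298.] [[540. 151.  96.]]
```

Emit:
{"name": "send_rows", "arguments": {
  "targets": [
    {"offset": [-0.6, 0, 0], "spin": 0},
    {"offset": [-1.3, 0, 0], "spin": 0},
    {"offset": [-1.3, 0, -0.7], "spin": 0},
    {"offset": [-1.3, 0, -1.3], "spin": 0},
    {"offset": [-1.0, 0, -1.3], "spin": 0},
    {"offset": [-0.7, 0, -1.3], "spin": 0},
    {"offset": [-0.5, 0, -1.2], "spin": 0},
    {"offset": [-0.5, 0, -1.1], "spin": 0}
  ]
}}

```text
time_s: 16.67
eef_pos: [524.6, 152.7, 88.1]
ee_rot: [0.0, -0.014, 1.0, 0.0]
force: [0.7, 0.8, 0.7]
grip_width: 0.997
grip_force: 0.0
```

Emit:
{"name": "send_rows", "arguments": {
  "targets": [
    {"offset": [0.2, 0, 0.3], "spin": 0},
    {"offset": [0.4, 0, 0.6], "spin": 0},
    {"offset": [0.5, 0, 0.8], "spin": 0},
    {"offset": [0.6, 0, 1.0], "spin": 0},
    {"offset": [0.6, 0, 1.0], "spin": 0}
  ]
}}

```text
time_s: 17.08
eef_pos: [530.3, 152.7, 98.5]
ee_rot: [0.0, -0.014, 1.0, 0.0]
force: [-0.3, -0.2, -0.1]
grip_width: 1.0
grip_force: 0.0
```

```bash
python3 t.py 9.png | grep -A1 wrist
```

```text
wrist [529.8 152.7  97.9] red 588 [538.  152.  103.5]
```

Emit:
{"name": "send_rows", "arguments": {
  "targets": [
    {"offset": [-0.6, 0, -0.3], "spin": 0},
    {"offset": [-0.6, 0, -1.0], "spin": 0},
    {"offset": [-0.3, 0, -1.0], "spin": 0},
    {"offset": [0, 0, -1.0], "spin": 0},
    {"offset": [0.3, 0, -1.0], "spin": 0},
    {"offset": [0.3, 0, -1.0], "spin": 0},
    {"offset": [0.3, 0, -1.0], "spin": 0}
  ]
}}

```text
time_s: 18.07
eef_pos: [533.2, 152.7, 88.0]
ee_rot: [0.0, -0.014, 1.0, 0.0]
force: [0.0, -0.4, -0.1]
grip_width: 1.001
grip_force: 0.0
```

```bash
python3 t.py 10.png | grep -A1 wrist
```

```text
wrist [532.9 152.8  88. ] red 617 [537.1 150.7 103.4]
   pail_lug 0.6 [278. 306.] [[541. 152.  96.]]
```

Emit:
{"name": "send_rows", "arguments": {
  "targets": [
    {"offset": [0.2, 0, 0], "spin": 0},
    {"offset": [0.4, 0, -0.1], "spin": 0},
    {"offset": [0.4, 0, -0.1], "spin": 0},
    {"offset": [0.4, 0, -0.1], "spin": 0}
  ]
}}

```text
time_s: 18.8
eef_pos: [537.0, 152.7, 86.8]
ee_rot: [-0.0, -0.014, 1.0, -0.0]
force: [-0.6, -0.1, 0.2]
grip_width: 1.001
grip_force: 0.0
```

Emit:
{"name": "send_rows", "arguments": {
  "targets": [
    {"offset": [0, 0, 0], "spin": 0},
    {"offset": [0, 0, 0], "spin": 0},
    {"offset": [0, 0, 0], "spin": 0},
    {"offset": [0, 0, 0], "spin": 0},
    {"offset": [0, 0, 0], "spin": 0},
    {"offset": [0, 0, 0], "spin": 0},
    {"offset": [0, 0, 0], "spin": 0}
  ],
  "grip": 0,
  "squeeze": 25
}}

```text
time_s: 19.38
eef_pos: [536.9, 152.7, 87.0]
ee_rot: [-0.0, -0.014, 1.0, 0.0]
force: [-0.9, -0.5, 0.7]
grip_width: 0.184
grip_force: 24.3
```

```bash
python3 t.py 11.png | grep -A1 wrist; python3 - <<'E'
import cv2,numpy as np
from h import *
p,d=ctrl.capture('scene'); b=cv2.resize(p[140:310,270:410][:,:,::-1],(484,588))
a=cv2.imread('pics/wrist11.png'); cv2.imwrite('pics/both11.png',cv2.resize(np.hstack([a,b]),None,fx=.62,fy=.62))
E
```

```text
wrist [536.9 152.7  87. ] red 1050 [537.1 152.9 102.6]
   pail_lug 0.76 [282. 300.] [[542. 153.  96.]]
```

View pics/both11.png

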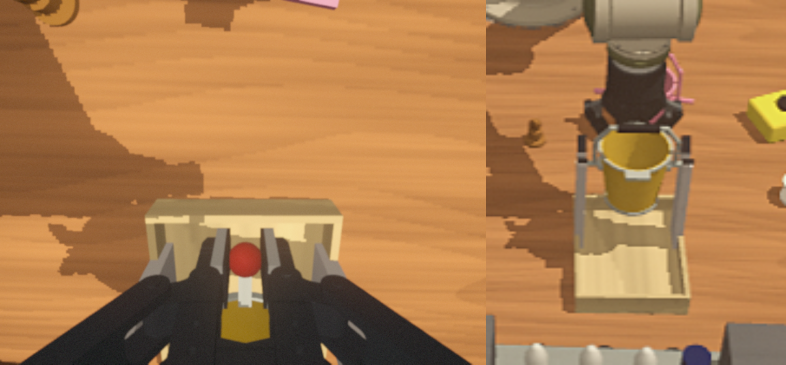

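The lug (245,260) is pinched between the pads and the pail still hangs upright. I'll start the swing along the lug's arc.

Emit:
{"name": "send_rows", "arguments": {
  "targets": [
    {"offset": [-0.4, 0, 0.58], "spin": 0},
    {"offset": [-0.75, 0, 1.19], "spin": 0},
    {"offset": [-1.05, 0, 1.83], "spin": 0},
    {"offset": [-1.29, 0, 2.49], "spin": 0},
    {"offset": [-1.47, -0.05, 3.16], "spin": 0},
    {"offset": [-1.59, -0.05, 3.86], "spin": 0},
    {"offset": [-1.65, -0.05, 4.56], "spin": 0},
    {"offset": [-1.65, -0.05, 5.26], "spin": 0}
  ],
  "squeeze": 40
}}

```text
time_s: 20.5
eef_pos: [520.6, 152.1, 140.4]
ee_rot: [0.0, -0.014, 1.0, -0.0]
force: [4.6, -0.6, -3.0]
grip_width: 0.174
grip_force: 39.0
```

```bash
python3 t.py 12.png | grep -A1 wrist
```

```text
wrist [520.5 152.2 139.6] red 869 [517.3 151.7 153.6]
   pail_lug 0.91 [281. 289.] [[552. 153.  96.]]
```

Emit:
{"name": "send_rows", "arguments": {
  "targets": [
    {"offset": [0.06, 0, 0.7], "spin": 0},
    {"offset": [0.19, 0, 1.39], "spin": 0},
    {"offset": [0.37, 0, 2.07], "spin": 0},
    {"offset": [0.61, 0, 2.73], "spin": 0},
    {"offset": [0.91, 0, 3.37], "spin": 0},
    {"offset": [1.26, 0.05, 3.97], "spin": 0},
    {"offset": [1.66, 0.05, 4.55], "spin": 0},
    {"offset": [2.11, 0.05, 5.09], "spin": 0}
  ]
}}

```text
time_s: 21.57
eef_pos: [541.5, 152.8, 190.9]
ee_rot: [-0.001, -0.014, 1.0, 0.0]
force: [0.5, 0.2, -4.3]
grip_width: 0.171
grip_force: 39.1
```

```bash
python3 t.py 13.png | grep -A1 wrist
```

```text
wrist [541.4 152.8 190.3] red 263 [533.8 150.6 202.1]
   bail_grip 0.73 [540. 164.] [[478. 237. 220.]]
```

Emit:
{"name": "send_rows", "arguments": {
  "targets": [
    {"offset": [0.5, 0, 0.5], "spin": 0},
    {"offset": [1.04, 0, 0.95], "spin": 0},
    {"offset": [1.62, 0.05, 1.36], "spin": 0},
    {"offset": [2.22, 0.05, 1.7], "spin": 0},
    {"offset": [2.87, 0.1, 2.0], "spin": 0},
    {"offset": [3.53, 0.1, 2.24], "spin": 0},
    {"offset": [4.2, 0.1, 2.42], "spin": 0},
    {"offset": [4.9, 0.15, 2.54], "spin": 0}
  ]
}}

```text
time_s: 22.63
eef_pos: [591.6, 154.2, 216.5]
ee_rot: [0.001, -0.014, 1.0, 0.0]
force: [-0.2, 0.5, -0.6]
grip_width: 0.045
grip_force: 0.0
```

```bash
cat > k.py <<'E'
from h import *
p,d=ctrl.capture('scene')
for cam in ('scene','top'):
    if cam=='top': ctrl.capture('top')
    c,T=view(cam)
    for q in ('coupler0_center','pail_lug','pail_pins'):
        z={'c':14,'p':145}[q[0]]+(78 if q=='pail_lug' else 0)
        print(cam,q,[(round(r['conf'],2),np.round(r['uv']),(atz(c,T,[r['uv']],z)[0]-[604.5,154,0]).round(0)) for r in ctrl.place_of(cam,q)][:6])
save('sc_k.png',p,(270,140,410,310),3)
E
python3 k.py
```

```text
scene coupler0_center [(0.3, array([244., 289.]), array([ 164., -251.,   14.]))]
scene pail_lug [(0.97, array([339., 186.]), array([-28.,  -5., 223.])), (0.63, array([163., 197.]), array([  33., -466.,  223.])), (0.56, array([126., 250.]), array([ 228., -511.,  223.]))]
scene pail_pins [(0.97, array([169., 172.]), array([-170., -508.,  145.])), (0.91, array([140., 245.]), array([ 136., -519.,  145.])), (0.84, array([340., 217.]), array([ 10.,   1., 145.])), (0.66, array([343., 189.]), array([-111.,   14.,  145.]))]
top coupler0_center [(0.32, array([234., 207.]), array([-14.,  -8.,  14.])), (0.28, array([141., 231.]), array([-98., 243.,  14.])), (0.17, array([329., 154.]), array([ 159., -264.,   14.]))]
top pail_lug [(0.93, array([451., 207.]), array([ -23., -528.,  223.])), (0.81, array([434., 298.]), array([-231., -489.,  223.])), (0.65, array([229., 206.]), array([-56., -22., 223.]))]
top pail_pins [(0.97, array([435., 326.]), array([-292., -517.,  145.])), (0.81, array([438., 191.]), array([  35., -526.,  145.])), (0.77, array([226., 192.]), array([ -4.,   1., 145.])), (0.58, array([211., 287.]), array([-239.,   15.,  145.]))]
```

```bash
cat > r.py <<'E'
from h import *
for cam in ('scene','top','wrist'):
    s=ctrl.sense(); p,d=ctrl.capture(cam); c,T=view(cam,s); P=cloud(c,T,d); P[d==0]=np.nan
    Q=P-[604.5,154,0]
    hsv=cv2.cvtColor(p,cv2.COLOR_RGB2HSV); H,S,V=hsv[...,0],hsv[...,1],hsv[...,2]
    near=(abs(Q[...,1])<75)&(abs(Q[...,0]-20)<125)
    m=near&((H<6)|(H>174))&(S>150)&(V>60)&(Q[...,2]>40); print(cam,'red',m.sum(),Q[m].mean(0).round() if m.any() else 0)
    m=near&(H>18)&(H<32)&(S>190)&(Q[...,2]>45)
    if m.sum()>5: print('   yellow',m.sum(),np.nanpercentile(Q[m],[2,50,98],axis=0).round().tolist())
    m=near&(abs(Q[...,1])<62)&(Q[...,0]>-48)&(Q[...,0]<118)&(Q[...,2]>15)&(Q[...,2]<30)
    print('   tray stuff',m.sum(), Q[m].mean(0).round() if m.any() else 0, 'tray floor seen',(near&(Q[...,2]<14)).sum())
    m=m.astype(np.uint8); n,l,st,_=cv2.connectedComponentsWithStats(m)
    for i in range(1,n):
        if st[i,4]>4: print('     comp',st[i].tolist(),Q[l==i].mean(0).round())
E
python3 r.py
```

```text
scene red 0 0
   yellow 143 [[-41.0, -36.0, 101.0], [32.0, 1.0, 146.0], [54.0, 37.0, 167.0]]
   tray stuff 25 [-20.  15.  23.] tray floor seen 4224
     comp [316, 233, 2, 3, 5] [-46. -58.  21.]
     comp [356, 244, 1, 5, 5] [-1. 57. 23.]
     comp [356, 250, 3, 4, 6] [18. 59. 21.]
top red 0 0
   tray stuff 1 [-18. -61.  27.] tray floor seen 1294
wrist red 533 [-81.  -1. 159.]
   yellow 9760 [[-55.0, -36.0, 129.0], [-28.0, -0.0, 155.0], [39.0, 39.0, 181.0]]
   tray stuff 218 [-2. -2. 23.] tray floor seen 9312
     comp [219, 173, 6, 42, 113] [ -1. -60.  23.]
     comp [339, 173, 6, 41, 105] [-4. 60. 23.]
```

The lug slipped off the finger tips near the top, and the pail fell back to about 43° with the lug near x 524, z 153. I'll regrasp it deeper.

Emit:
{"name": "send_rows", "arguments": {
  "targets": [
    {"offset": [-0.5, 0, 1.5], "spin": 0},
    {"offset": [-2, 0, 2], "spin": 0},
    {"offset": [-4.5, 0, 2], "spin": 0},
    {"offset": [-6.8, -0.15, 2], "spin": 0},
    {"offset": [-6.8, -0.15, 2], "spin": 0},
    {"offset": [-6.8, -0.15, 1], "spin": 0},
    {"offset": [-6.8, -0.15, 0], "spin": 0},
    {"offset": [-6.8, -0.15, 0], "spin": 0}
  ],
  "grip": 0.75
}}

```text
time_s: 23.85
eef_pos: [522.2, 152.5, 213.0]
ee_rot: [-0.002, -0.014, 1.0, -0.0]
force: [-0.2, -0.7, 0.2]
grip_width: 0.755
grip_force: 0.0
```

```bash
python3 r.py | grep -A6 wrist; python3 -c "
from h import *
print(ctrl.sense()['eef_pos'])"
```

```text
wrist red 302 [-74.  -0. 112.]
   yellow 10679 [[-43.0, -37.0, 106.0], [20.0, 1.0, 147.0], [40.0, 40.0, 172.0]]
   tray stuff 186 [-4.  2. 23.] tray floor seen 12164
     comp [222, 235, 6, 38, 91] [ -1. -60.  23.]
     comp [336, 236, 6, 38, 95] [-6. 60. 23.]
[522.92263558 152.68330107 215.39411847]
```

Emit:
{"name": "send_rows", "arguments": {
  "targets": [
    {"offset": [-0.5, 0, -2.5], "spin": 0},
    {"offset": [-0.5, 0, -5.5], "spin": 0},
    {"offset": [-0.5, 0, -8.5], "spin": 0},
    {"offset": [-0.5, 0, -11], "spin": 0},
    {"offset": [-0.5, 0, -12.3], "spin": 0},
    {"offset": [-0.5, 0, -12.3], "spin": 0},
    {"offset": [-0.5, 0, -12.3], "spin": 0}
  ]
}}

```text
time_s: 24.58
eef_pos: [518.0, 152.7, 93.1]
ee_rot: [-0.0, -0.014, 1.0, -0.0]
force: [1.0, -0.5, -0.2]
grip_width: 0.751
grip_force: 0.0
```

```bash
python3 r.py | grep -A1 wrist; python3 -c "
from h import *
print(ctrl.sense()['eef_pos'])"
```

```text
wrist red 621 [-53.   0.  86.]
   yellow 262 [[-29.0, -12.0, 89.0], [-25.0, -0.0, 97.0], [-20.0, 14.0, 105.0]]
[518.39156337 152.81225514  94.26131461]
```

Emit:
{"name": "send_rows", "arguments": {
  "targets": [
    {"offset": [0, 0, 0], "spin": 0},
    {"offset": [0, 0, 0], "spin": 0},
    {"offset": [0, 0, 0], "spin": 0},
    {"offset": [0, 0, 0], "spin": 0},
    {"offset": [0, 0, 0], "spin": 0},
    {"offset": [0, 0, 0], "spin": 0},
    {"offset": [0, 0, 0], "spin": 0},
    {"offset": [0, 0, 0], "spin": 0}
  ]
}}

```text
time_s: 25.4
eef_pos: [517.5, 152.7, 92.9]
ee_rot: [-0.0, -0.014, 1.0, -0.0]
force: [-0.1, 0.2, 0.5]
grip_width: 0.746
grip_force: 0.0
```

```bash
for i in 1 2; do python3 r.py | grep -A1 wrist;done; python3 t.py 14.png; python3 k.py | grep coupler
```

```text
wrist red 1639 [-84.  -1. 142.]
   yellow 1683 [[-77.0, -30.0, 109.0], [-52.0, -0.0, 117.0], [-38.0, 30.0, 144.0]]
wrist red 902 [-77.  -1. 117.]
   yellow 2195 [[-45.0, -26.0, 98.0], [-43.0, 0.0, 106.0], [-31.0, 26.0, 116.0]]
top [517.5 152.7  92.9] red 0 0
   pail_lug 0.64 [434. 298.] [[ 377. -377.   96.]]
   pail_lug 0.64 [451. 205.] [[ 617. -421.   96.]]
   pail_pins 0.76 [436. 188.] [[ 646. -366.  145.]]
   pail_pins 0.58 [227. 191.] [[602. 151. 145.]]
   pail_pins 0.31 [226. 161.] [[681. 162. 145.]]
   bail_grip 0.75 [224. 160.] [[659. 154. 220.]]
   bail_grip 0.52 [450. 180.] [[ 647. -373.  220.]]
   bail_grip 0.48 [449. 327.] [[ 313. -367.  220.]]
wrist [517.5 152.7  92.9] red 822 [535.  153.7 102.2]
   pail_lug 0.82 [281. 318.] [[536. 153.  96.]]
   pail_lug 0.7 [280. 312.] [[533. 152.  96.]]
scene coupler0_center []
top coupler0_center [(0.41, array([226., 191.]), array([30., 20., 14.])), (0.26, array([222., 192.]), array([28., 31., 14.]))]
```

Emit:
{"name": "send_rows", "arguments": {
  "targets": [
    {"offset": [0, 0, 0], "spin": 0},
    {"offset": [0, 0, 0], "spin": 0},
    {"offset": [0, 0, 0], "spin": 0},
    {"offset": [0, 0, 0], "spin": 0},
    {"offset": [0, 0, 0], "spin": 0},
    {"offset": [0, 0, 0], "spin": 0},
    {"offset": [0, 0, 0], "spin": 0},
    {"offset": [0, 0, 0], "spin": 0}
  ]
}}

```text
time_s: 27.17
eef_pos: [517.5, 152.7, 92.9]
ee_rot: [-0.0, -0.014, 1.0, -0.0]
force: [0.0, -0.3, 0.9]
grip_width: 0.752
grip_force: 0.0
```

Emit:
{"name": "send_rows", "arguments": {
  "targets": [
    {"offset": [0, 0, 0], "spin": 0},
    {"offset": [0, 0, 0], "spin": 0},
    {"offset": [0, 0, 0], "spin": 0},
    {"offset": [0, 0, 0], "spin": 0},
    {"offset": [0, 0, 0], "spin": 0},
    {"offset": [0, 0, 0], "spin": 0},
    {"offset": [0, 0, 0], "spin": 0},
    {"offset": [0, 0, 0], "spin": 0}
  ]
}}

```text
time_s: 27.83
eef_pos: [517.5, 152.7, 92.9]
ee_rot: [-0.0, -0.014, 1.0, 0.0]
force: [-0.3, 0.1, 0.5]
grip_width: 0.748
grip_force: 0.0
```

```bash
cat > o.py <<'E'
from h import *
for i in range(8):
    s=ctrl.sense(); p,d=ctrl.capture('wrist'); c,T=view('wrist',s); Q=cloud(c,T,d)-[604.5,154,0]
    hsv=cv2.cvtColor(p,cv2.COLOR_RGB2HSV); H,S,V=hsv[...,0],hsv[...,1],hsv[...,2]
    m=(d>0)&(abs(Q[...,1])<30)&(Q[...,0]<0)&((H<6)|(H>174))&(S>150)&(V>60)&(Q[...,2]>40)
    print(round(s['time_s'],2),m.sum(),Q[m].mean(0).round() if m.any() else 0)
E
python3 o.py
```

```text
27.83 1062 [-79.  -1. 121.]
27.88 981 [-78.  -1. 119.]
27.93 898 [-76.  -1. 115.]
27.98 873 [-74.  -1. 112.]
28.03 854 [-73.  -1. 109.]
28.08 876 [-73.  -1. 108.]
28.13 868 [-73.  -1. 109.]
28.18 887 [-74.  -1. 111.]
```

The swing has almost died out around 11° of tilt, so I'll move in and close deeper on the ball.

Emit:
{"name": "send_rows", "arguments": {
  "targets": [
    {"offset": [0.3, 0, -0.2], "spin": 0},
    {"offset": [0.6, 0, -0.2], "spin": 0},
    {"offset": [0.9, 0, -0.2], "spin": 0},
    {"offset": [1.2, 0, -0.2], "spin": 0},
    {"offset": [1.4, 0, -0.2], "spin": 0},
    {"offset": [1.4, 0, -0.2], "spin": 0},
    {"offset": [1.4, 0, -0.2], "spin": 0},
    {"offset": [1.4, 0, -0.2], "spin": 0}
  ]
}}

```text
time_s: 28.9
eef_pos: [531.4, 152.7, 90.8]
ee_rot: [-0.0, -0.014, 1.0, 0.0]
force: [0.1, 0.0, 0.1]
grip_width: 0.753
grip_force: 0.0
```

```bash
python3 o.py
```

```text
28.9 675 [-75.  -2. 113.]
28.95 690 [-75.  -2. 113.]
29.0 673 [-75.  -2. 113.]
29.05 711 [-75.  -2. 113.]
29.1 701 [-75.  -2. 113.]
29.15 675 [-75.  -2. 113.]
29.2 685 [-75.  -2. 113.]
29.25 666 [-75.  -2. 113.]
```

Emit:
{"name": "send_rows", "arguments": {
  "targets": [
    {"offset": [0, 0, 0], "spin": 0},
    {"offset": [0, 0, 0], "spin": 0},
    {"offset": [0, 0, 0], "spin": 0},
    {"offset": [0, 0, 0], "spin": 0},
    {"offset": [0, 0, 0], "spin": 0},
    {"offset": [0, 0, 0], "spin": 0}
  ],
  "grip": 0,
  "squeeze": 40
}}

```text
time_s: 29.8
eef_pos: [531.6, 152.7, 90.9]
ee_rot: [0.0, -0.014, 1.0, -0.0]
force: [-0.4, -0.6, -0.3]
grip_width: 0.182
grip_force: 38.9
```

```bash
python3 o.py | tail -1; python3 -c "
from h import *
s=ctrl.sense(); print(s['grip_width'],s['force'],s['eef_pos'])"
```

```text
30.15 1176 [-75.  -1. 112.]
0.1746632670618788 [-0.38611439 -1.01265272 -0.15968908] [531.5603964  152.72675163  90.87067683]
```

Emit:
{"name": "send_rows", "arguments": {
  "targets": [
    {"offset": [0, 0, 0], "spin": 0},
    {"offset": [-0.3, 0, 0.64], "spin": 0},
    {"offset": [-0.54, 0, 1.3], "spin": 0},
    {"offset": [-0.72, 0, 1.97], "spin": 0},
    {"offset": [-0.84, 0, 2.67], "spin": 0},
    {"offset": [-0.9, 0, 3.37], "spin": 0},
    {"offset": [-0.9, 0, 4.07], "spin": 0},
    {"offset": [-0.9, 0, 4.07], "spin": 0}
  ],
  "squeeze": 20
}}

```text
time_s: 30.87
eef_pos: [522.9, 152.8, 133.1]
ee_rot: [0.001, -0.014, 1.0, 0.0]
force: [-0.4, -0.1, -2.2]
grip_width: 0.176
grip_force: 38.4
```

```bash
cat > pz.py <<'E'
from h import *
# ball (from wrist) and pin position (pin tip, from scene+wrist depth)
s=ctrl.sense(); print(np.round(s['force'],1),round(s['grip_width'],3),np.round(s['eef_pos'],1))
for cam in ('wrist','scene'):
    p,d=ctrl.capture(cam); c,T=view(cam,s); Q=cloud(c,T,d)-[604.5,154,0]
    if cam=='wrist':
        hsv=cv2.cvtColor(p,cv2.COLOR_RGB2HSV); H,S,V=hsv[...,0],hsv[...,1],hsv[...,2]
        m=(d>0)&(abs(Q[...,1])<30)&(Q[...,0]<20)&((H<6)|(H>174))&(S>150)&(V>60)&(Q[...,2]>40)
        print('red',m.sum(),Q[m].mean(0).round() if m.any() else 0)
    r=[(x['conf'],x['uv']) for x in ctrl.place_of(cam,'pail_pins')]
    V=np.linalg.inv(T)
    print(cam,'pins',[(round(a,2),np.round(b)) for a,b in r][:4],'seat at',project(c,T,[604.5,154,145]).round(0),'+20mm',project(c,T,[604.5,154,165]).round(0))
    for x in ctrl.place_of(cam,'coupler0_center')[:4]: print('   coupler',round(x['conf'],2),(atz(c,T,[x['uv']],14)[0]-[604.5,154,0]).round())
E
python3 pz.py
```

```text
[-0.4 -0.1 -2.2] 0.176 [522.9 152.8 133.1]
red 1052 [-85.  -1. 154.]
wrist pins [(0.52, array([281., 298.])), (0.46, array([ 36., 406.]))] seat at [[279. 431.]] +20mm [[279. 471.]]
scene pins [(0.97, array([171., 172.])), (0.89, array([142., 247.])), (0.83, array([337., 216.])), (0.72, array([343., 181.]))] seat at [[339. 215.]] +20mm [[340. 209.]]
   coupler 0.39 [-75.  -5.  14.]
```

Emit:
{"name": "send_rows", "arguments": {
  "targets": [
    {"offset": [0.06, 0, 0.7], "spin": 0},
    {"offset": [0.19, 0, 1.39], "spin": 0},
    {"offset": [0.37, 0, 2.07], "spin": 0},
    {"offset": [0.61, 0, 2.73], "spin": 0},
    {"offset": [0.91, 0, 3.37], "spin": 0},
    {"offset": [1.26, 0.05, 3.97], "spin": 0},
    {"offset": [1.26, 0.05, 3.97], "spin": 0}
  ],
  "grip": 0,
  "squeeze": 22
}}

```text
time_s: 31.75
eef_pos: [536.1, 153.2, 172.7]
ee_rot: [0.001, -0.014, 1.0, -0.0]
force: [-0.8, -0.0, -2.6]
grip_width: 0.176
grip_force: 37.6
```

```bash
python3 pz.py
```

```text
[-0.8 -0.  -2.6] 0.176 [536.1 153.2 172.7]
red 867 [-74.  -1. 192.]
wrist pins [] seat at [[280. 355.]] +20mm [[279. 381.]]
scene pins [(0.94, array([170., 173.])), (0.82, array([137., 247.])), (0.64, array([338., 218.])), (0.61, array([344., 185.]))] seat at [[339. 215.]] +20mm [[340. 209.]]
   coupler 0.38 [-124.    7.   14.]
   coupler 0.37 [-113.   -3.   14.]
```

Emit:
{"name": "send_rows", "arguments": {
  "targets": [
    {"offset": [0.4, 0, 0.58], "spin": 0},
    {"offset": [0.85, 0, 1.1], "spin": 0},
    {"offset": [1.35, 0, 1.6], "spin": 0},
    {"offset": [1.89, 0.05, 2.0], "spin": 0},
    {"offset": [2.47, 0.05, 2.4], "spin": 0},
    {"offset": [3.07, 0.1, 2.75], "spin": 0},
    {"offset": [3.07, 0.1, 2.75], "spin": 0}
  ]
}}

```text
time_s: 32.63
eef_pos: [567.0, 154.2, 199.5]
ee_rot: [0.001, -0.014, 1.0, -0.0]
force: [-3.0, -2.2, -1.4]
grip_width: 0.174
grip_force: 37.4
```

```bash
python3 pz.py; python3 r.py | grep -A8 scene
```

```text
[-3.  -2.2 -1.4] 0.174 [567.  154.2 199.5]
red 404 [-47.  -2. 219.]
wrist pins [(0.43, array([ 63., 330.]))] seat at [[280. 288.]] +20mm [[279. 306.]]
scene pins [(0.92, array([338., 218.])), (0.69, array([138., 248.])), (0.64, array([172., 175.])), (0.54, array([343., 186.]))] seat at [[339. 215.]] +20mm [[340. 209.]]
scene red 28 [-37.  -1. 215.]
   yellow 206 [[-44.0, -38.0, 101.0], [-2.0, -5.0, 129.0], [33.0, 39.0, 185.0]]
   tray stuff 36 [-21.  14.  22.] tray floor seen 4152
     comp [324, 233, 4, 4, 7] [-46. -30.  21.]
     comp [356, 243, 3, 12, 16] [10. 59. 22.]
top red 0 0
   tray stuff 1 [-19. -61.  28.] tray floor seen 1188
wrist red 329 [-48.  -2. 218.]
   yellow 9301 [[-60.0, -32.0, 130.0], [-39.0, 1.0, 176.0], [27.0, 35.0, 200.0]]
```

Emit:
{"name": "send_rows", "arguments": {
  "targets": [
    {"offset": [0.65, 0, 0.3], "spin": 0},
    {"offset": [1.31, 0, 0.54], "spin": 0},
    {"offset": [1.98, 0.05, 0.72], "spin": 0},
    {"offset": [2.68, 0.05, 0.84], "spin": 0},
    {"offset": [3.38, 0.1, 0.9], "spin": 0},
    {"offset": [3.38, 0.1, 0.9], "spin": 0},
    {"offset": [3.38, 0.1, 0.9], "spin": 0},
    {"offset": [3.38, 0.1, 0.9], "spin": 0}
  ]
}}

```text
time_s: 33.75
eef_pos: [599.4, 155.3, 207.7]
ee_rot: [-0.0, -0.014, 1.0, 0.0]
force: [-0.9, -0.1, -2.7]
grip_width: 0.173
grip_force: 21.3
```

```bash
python3 pz.py; python3 r.py | grep -A8 scene; python3 k.py|grep coup
```

```text
[-0.9 -0.1 -2.7] 0.173 [599.4 155.3 207.7]
red 538 [-22.   1. 230.]
wrist pins [] seat at [[279. 238.]] +20mm [[279. 251.]]
scene pins [(0.85, array([341., 216.])), (0.85, array([139., 246.])), (0.69, array([170., 174.])), (0.48, array([342., 180.]))] seat at [[339. 215.]] +20mm [[340. 209.]]
   coupler 0.6 [60. -1. 14.]
scene red 26 [-10.  -1. 227.]
   yellow 258 [[-33.0, -37.0, 94.0], [2.0, -13.0, 159.0], [43.0, 39.0, 193.0]]
   tray stuff 135 [65.  9. 20.] tray floor seen 4119
     comp [356, 242, 1, 6, 6] [-5. 57. 25.]
     comp [356, 249, 3, 4, 7] [17. 60. 22.]
     comp [330, 268, 20, 9, 100] [96.  6. 20.]
top red 0 0
   tray stuff 7 [ 94. -12.  21.] tray floor seen 1355
     comp [238, 168, 3, 3, 7] [ 94. -12.  21.]
scene coupler0_center [(0.44, array([336., 271.]), array([90., -3., 14.]))]
top coupler0_center []
```

Emit:
{"name": "send_rows", "arguments": {
  "targets": [
    {"offset": [0.35, 0, 0], "spin": 0},
    {"offset": [0.7, 0, 0], "spin": 0},
    {"offset": [1.05, 0, 0], "spin": 0},
    {"offset": [1.4, 0, -0.05], "spin": 0},
    {"offset": [1.4, 0, -0.05], "spin": 0},
    {"offset": [1.4, 0, -0.05], "spin": 0},
    {"offset": [1.4, 0, -0.05], "spin": 0}
  ]
}}

```text
time_s: 35.18
eef_pos: [613.7, 155.2, 207.3]
ee_rot: [0.0, -0.014, 1.0, -0.0]
force: [-0.3, -0.8, -0.3]
grip_width: -0.004
grip_force: 0.0
```

```bash
cat > ct.py <<'E'
from h import *
p,d=ctrl.capture('scene'); c,T=view('scene'); Q=cloud(c,T,d)-[604.5,154,0]
yaw=0.028; x=Q[...,0]*np.cos(yaw)+Q[...,1]*np.sin(yaw); y=-Q[...,0]*np.sin(yaw)+Q[...,1]*np.cos(yaw)
G=np.full((12,17),0.)  # 10mm cells, max height
for i in range(17):
    for j in range(12):
        m=(d>0)&(abs(x-(-45+10*i))<5)&(abs(y-(-55+10*j))<5)&(Q[...,2]<45); G[j,i]=np.percentile(Q[...,2][m],85) if m.any() else -1
print('rows y -55..55, cols x -45..115'); print(G.round().astype(int))
hsv=cv2.cvtColor(p,cv2.COLOR_RGB2HSV)
print(hsv[255:285:2,322:360:3,1])
E
python3 ct.py; python3 pz.py
```

```text
rows y -55..55, cols x -45..115
[[  26    6    7    4    6    7    9    6    7    6    5    7    6    5
     7 -740 -738]
 [  25    7    5    5    8    7    5    6    5    6    5    4    7    7
     7  -31 -733]
 [  26    7    5    6    9    5    6    7    5    8    6    7    4    6
     4 -736 -736]
 [   7    6    9    6    5    4    7    5    6    4    6    6    7    6
    12 -737 -739]
 [ -38    3    6    7    6    8    7    8    5    6    6    6 -735   20
    21   20 -734]
 [-741    7    8    6    7    6    6    6    5    5    6    8    6   18
    20   15 -739]
 [-749    4    7    6    6    4    6    7    7    5    5    7 -737   22
    22   22 -737]
 [-747    5    8    5    7    5    8    7    8    6    6    6    6    5
    17   20 -128]
 [-741    4    8    8    8    7    7    8    5    8    7    7    8  -30
    20   21   22]
 [-338    7    6    6    5    3    5    5    5    6    5    5    7    5
     8 -736 -738]
 [  16    6    4    5    7    8    6    6    8    6    5    5    6    6
     6 -734 -737]
 [  26    7    6   35   26   23   12   33    7    7    7    6    5    5
     7
[... 557 characters left out ...]
 112]
 [100  99 107  77  46  73  53  84  36  41  97  96 114]
 [ 98  99  98 100 101 101 105 104 103  87 100  99 104]
 [120 123 117 121 121 121 117 118 121 121 118 119 121]
 [114 113 114 115 116 115 120 116 117 116 117 115 118]
 [113 118 115 114 113 118 115 118 116 117 117 116 118]]
[ 0.5 -0.2 -0.3] 0.001 [613.7 155.2 207.3]
red 148 [-58.   0. 101.]
wrist pins [(0.81, array([284., 220.])), (0.16, array([282., 354.]))] seat at [[280. 217.]] +20mm [[280. 229.]]
scene pins [(0.88, array([168., 174.])), (0.79, array([337., 221.])), (0.56, array([343., 180.])), (0.56, array([138., 247.]))] seat at [[339. 215.]] +20mm [[340. 209.]]
   coupler 0.51 [100.   2.  14.]
   coupler 0.45 [ 171. -252.   14.]
```

The three couplers show as three blobs in the tray at x≈95 mm, y≈−15, +5 and +25. The pail was still held at about 115° while they lay there. Afterwards the lug slipped out and the pail swung back on its own. I'll withdraw upwards and let it settle.

Emit:
{"name": "send_rows", "arguments": {
  "targets": [
    {"offset": [0, 0, 2], "spin": 0},
    {"offset": [0, 0, 5], "spin": 0},
    {"offset": [0, 0, 8], "spin": 0},
    {"offset": [-2, 0, 11], "spin": 0},
    {"offset": [-5, 0, 13], "spin": 0},
    {"offset": [-8, 0, 13], "spin": 0},
    {"offset": [-8, 0, 13], "spin": 0},
    {"offset": [-8, 0, 13], "spin": 0}
  ]
}}

```text
time_s: 36.2
eef_pos: [532.8, 155.4, 338.1]
ee_rot: [0.001, -0.014, 1.0, 0.0]
force: [1.0, -0.5, 0.5]
grip_width: -0.001
grip_force: 0.0
```

Emit:
{"name": "send_rows", "arguments": {
  "targets": [
    {"offset": [0, 0, 0], "spin": 0},
    {"offset": [0, 0, 0], "spin": 0},
    {"offset": [0, 0, 0], "spin": 0},
    {"offset": [0, 0, 0], "spin": 0},
    {"offset": [0, 0, 0], "spin": 0},
    {"offset": [0, 0, 0], "spin": 0},
    {"offset": [0, 0, 0], "spin": 0},
    {"offset": [0, 0, 0], "spin": 0}
  ]
}}

```text
time_s: 36.87
eef_pos: [533.7, 155.2, 337.2]
ee_rot: [-0.0, -0.014, 1.0, -0.0]
force: [0.6, 0.1, 1.1]
grip_width: -0.005
grip_force: 0.0
```

Emit:
{"name": "send_rows", "arguments": {
  "targets": [
    {"offset": [0, 0, 0], "spin": 0},
    {"offset": [0, 0, 0], "spin": 0},
    {"offset": [0, 0, 0], "spin": 0},
    {"offset": [0, 0, 0], "spin": 0},
    {"offset": [0, 0, 0], "spin": 0},
    {"offset": [0, 0, 0], "spin": 0},
    {"offset": [0, 0, 0], "spin": 0},
    {"offset": [0, 0, 0], "spin": 0}
  ]
}}

```text
time_s: 37.53
eef_pos: [533.6, 155.2, 337.3]
ee_rot: [-0.0, -0.014, 1.0, -0.0]
force: [0.3, -0.4, 0.6]
grip_width: -0.001
grip_force: 0.0
```

Emit:
{"name": "send_rows", "arguments": {
  "targets": [
    {"offset": [0, 0, 0], "spin": 0},
    {"offset": [0, 0, 0], "spin": 0},
    {"offset": [0, 0, 0], "spin": 0},
    {"offset": [0, 0, 0], "spin": 0},
    {"offset": [0, 0, 0], "spin": 0},
    {"offset": [0, 0, 0], "spin": 0},
    {"offset": [0, 0, 0], "spin": 0},
    {"offset": [0, 0, 0], "spin": 0}
  ]
}}

```text
time_s: 38.2
eef_pos: [533.6, 155.2, 337.3]
ee_rot: [-0.0, -0.014, 1.0, -0.0]
force: [-0.1, 0.6, 0.8]
grip_width: 0.005
grip_force: 0.0
```

Emit:
{"name": "send_rows", "arguments": {
  "targets": [
    {"offset": [0, 0, 0], "spin": 0},
    {"offset": [0, 0, 0], "spin": 0},
    {"offset": [0, 0, 0], "spin": 0},
    {"offset": [0, 0, 0], "spin": 0},
    {"offset": [0, 0, 0], "spin": 0},
    {"offset": [0, 0, 0], "spin": 0},
    {"offset": [0, 0, 0], "spin": 0},
    {"offset": [0, 0, 0], "spin": 0}
  ]
}}

```text
time_s: 38.87
eef_pos: [533.6, 155.2, 337.3]
ee_rot: [-0.0, -0.014, 1.0, 0.0]
force: [-0.7, 0.2, -0.2]
grip_width: 0.0
grip_force: 0.0
```

```bash
python3 o.py; cat > f.py <<'E'
from h import *
s=ctrl.sense(); p,d=ctrl.capture('wrist'); c,T=view('wrist',s); Q=cloud(c,T,d)-[604.5,154,0]
hsv=cv2.cvtColor(p,cv2.COLOR_RGB2HSV); H,S,V=hsv[...,0],hsv[...,1],hsv[...,2]
n=(d>0)&(np.hypot(Q[...,0],Q[...,1])<90)
m=n&(Q[...,2]>150)&(Q[...,2]<205)&(abs(Q[...,1])<12)&(S>60)
for lo,hi in ((-60,-20),(20,70)):
    k=n&(abs(Q[...,1])<10)&(Q[...,0]>lo)&(Q[...,0]<hi)&(Q[...,2]>140)&(Q[...,2]<260); q=Q[k]; print('rim/side',lo,len(q),np.percentile(q,[2,50,98],axis=0).round().tolist() if len(q) else '')
for cam in ('wrist','scene'):
    if cam=='scene': ctrl.capture('scene')
    c,T=view(cam,s)
    for qn in ('bail_grip','pail_pins','pail_lug'): print(cam,qn,[(round(r['conf'],2),np.round(r['uv'])) for r in ctrl.place_of(cam,qn)][:5])
    print('seat',project(c,T,[[604.5,154,145],[540.5,152,96]]).round())
E
python3 f.py; python3 ct.py | sed -n 1,40p | head -30
```

```text
38.87 130 [-72.  -0. 110.]
38.92 135 [-74.  -0. 115.]
38.97 140 [-75.   0. 118.]
39.02 141 [-76.  -0. 118.]
39.07 136 [-75.   0. 117.]
39.12 134 [-74.   0. 114.]
39.17 136 [-73.  -0. 111.]
39.22 128 [-71.   0. 108.]
rim/side -60 252 [[-47.0, -10.0, 141.0], [-43.0, 0.0, 175.0], [-40.0, 10.0, 178.0]]
rim/side 20 0 
wrist bail_grip []
wrist pail_pins [(0.7, array([313.,  12.])), (0.56, array([280., 244.]))]
wrist pail_lug [(0.95, array([282., 176.]))]
seat [[279. 246.]
 [279. 177.]]
scene bail_grip [(0.65, array([165., 148.])), (0.64, array([135., 229.])), (0.61, array([344., 164.])), (0.55, array([343., 222.]))]
scene pail_pins [(0.83, array([339., 220.])), (0.65, array([343., 183.])), (0.64, array([138., 245.]))]
scene pail_lug [(0.71, array([123., 250.])), (0.69, array([164., 192.])), (0.63, array([337., 211.]))]
seat [[339. 215.]
 [337. 212.]]
rows y -55..55, cols x -45..115
[[  22    4    6    6    7    6    6    7    6    8    7    7    6    8
     8 -663 -733]
 [  25    6    9    6    4    7    6    8    6    6    6    5    7    7
     7 -142 -734]
 [  23    6    7    5    6    6
[... 444 characters left out ...]
8    8    5    5    5    7    6    5    6    6
    19   20 -357]
 [   9    6    6    7    7    7    6    7    5    6    7    7    7 -327
    20   21 -469]
 [   7    7    6    6    6    6    8    6    7    6    6    6    8    7
     8  -28 -737]
 [  34    6    5    6    6    7    6    6    5    7    7    6    6    6
     6 -734 -736]
 [  20    5    6   33   22   22   31   36    6    5    6    5    8    7
     6 -436 -734]]
[[117 117 101 101 100 100  99  99  98  94 119 118  55]
 [ 98 118 104  99 101 102 100 102  99  98  98 118 116]
 [ 97 117 100 101  99 102 101 101  98  98 100 118 114]
 [107 103 101 100  98 103  98 101  99  96  97 116 114]
 [105  97  98 100  99 103 100 103 100  99  99 116 113]
```

Emit:
{"name": "send_rows", "arguments": {
  "targets": [
    {"offset": [0, 0, 0], "spin": 0},
    {"offset": [0, 0, 0], "spin": 0},
    {"offset": [0, 0, 0], "spin": 0},
    {"offset": [0, 0, 0], "spin": 0},
    {"offset": [0, 0, 0], "spin": 0},
    {"offset": [0, 0, 0], "spin": 0},
    {"offset": [0, 0, 0], "spin": 0},
    {"offset": [0, 0, 0], "spin": 0}
  ]
}}

```text
time_s: 40.38
eef_pos: [533.6, 155.2, 337.3]
ee_rot: [0.0, -0.014, 1.0, -0.0]
force: [0.7, 0.2, -0.2]
grip_width: -0.001
grip_force: 0.0
```

Emit:
{"name": "send_rows", "arguments": {
  "targets": [
    {"offset": [0, 0, 0], "spin": 0},
    {"offset": [0, 0, 0], "spin": 0},
    {"offset": [0, 0, 0], "spin": 0},
    {"offset": [0, 0, 0], "spin": 0},
    {"offset": [0, 0, 0], "spin": 0},
    {"offset": [0, 0, 0], "spin": 0},
    {"offset": [0, 0, 0], "spin": 0},
    {"offset": [0, 0, 0], "spin": 0}
  ]
}}

```text
time_s: 41.05
eef_pos: [533.6, 155.2, 337.3]
ee_rot: [0.0, -0.014, 1.0, -0.0]
force: [-0.8, 1.1, 0.3]
grip_width: 0.004
grip_force: 0.0
```

Emit:
{"name": "send_rows", "arguments": {
  "targets": [
    {"offset": [0, 0, 0], "spin": 0},
    {"offset": [0, 0, 0], "spin": 0},
    {"offset": [0, 0, 0], "spin": 0},
    {"offset": [0, 0, 0], "spin": 0},
    {"offset": [0, 0, 0], "spin": 0},
    {"offset": [0, 0, 0], "spin": 0},
    {"offset": [0, 0, 0], "spin": 0},
    {"offset": [0, 0, 0], "spin": 0}
  ]
}}

```text
time_s: 41.72
eef_pos: [533.7, 155.2, 337.3]
ee_rot: [-0.0, -0.014, 1.0, -0.0]
force: [0.0, -0.0, 0.5]
grip_width: -0.005
grip_force: 0.0
```

```bash
python3 o.py; python3 - <<'E'
from h import *
# pin seating: highest steel at uprights (wrist)
s=ctrl.sense(); p,d=ctrl.capture('wrist'); c,T=view('wrist',s); Q=cloud(c,T,d)-[604.5,154,0]
for sg in (1,-1):
    m=(d>0)&(abs(Q[...,0]+sg*2)<5)&(abs(sg*Q[...,1]-67)<7)&(Q[...,2]>100); print('pin',sg,m.sum(),np.percentile(Q[m],[10,50,90],axis=0).round(1).tolist() if m.any() else '')
E
```

```text
41.72 129 [-72.  -0. 110.]
41.77 132 [-72.   0. 110.]
41.82 136 [-72.   0. 110.]
41.87 130 [-72.   0. 110.]
41.92 131 [-72.   0. 110.]
41.97 132 [-72.   0. 110.]
42.02 134 [-72.   0. 110.]
42.07 132 [-72.   0. 110.]
pin 1 170 [[-5.1, 60.3, 117.9], [0.3, 64.6, 147.9], [2.8, 71.4, 154.5]]
pin -1 138 [[-1.4, -70.4, 144.9], [5.7, -65.8, 148.5], [6.5, -61.1, 156.2]]
```

The pail has settled at about 9° of tilt. Both pin tops are at about 148 mm, which means they are seated, and the couplers are in the tray. I'll hand it in.

```bash
python3 -c "
from rig import ctrl
print(ctrl.finish_job())"
```

```text
the job is handed in; nothing more can be done
None
```

I handed the job in at about 42 s: the yellow pail hangs empty in the stand, tilted about 9°, its lug over the tray's short end, and all three couplers are in the tray; the lug slipped from the fingers twice, so the pail swung back on its own rather than being guided, and I did not re-measure the bystanders at the end.

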